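Change over the wax pans on the warming plate

ROBOT

A 7-joint arm with a two-finger parallel gripper is mounted at the origin on the work surface. World frame = base frame: x ahead of the robot, y to its left, z up, the work surface at z = 0. Lengths are in m, angles in rad, forces in N, time in s.
With the tool pointing down it reaches from about 0.35 to 0.9 m from the base axis. Payload 8.1 kg.
Tool frame: the origin (TCP) lies between the finger pads; the fingertips stand 8 mm ahead of it and the grasp point (between the pads) lies 11 mm behind it (bot.tip_extent is the distance from the TCP to the fingertips, in m); z points along the fingers, y is the line along which they close (so a half turn about z gives the same grasp; the last joint's range is limited). The gripper opens to 85 mm and grips with 20 to 120 N. Pads are 22 mm wide; open, the fingers measure 114 mm over their backs; the gripper's body (76 mm by 85 mm) begins 54 mm behind the grasp point. The pads swing forward as they close: fully open they stand 13 mm farther back than shut.
Start: joints at [-1.396, 0.434, 0.025, 1.573, -0.012, 1.134, -0.075], TCP at [0.171, 0.601, 0.239] pointing down, gripper open.
Joint ranges: [-2.62, 2.62], [-0.44, 2.09], [-1.27, 1.32], [0.08, 2.57], [-1.32, 4.46], [0.12, 2], [-2.74, 2.74]. Speed limits (rad/s): [2.22, 2.22, 3.01, 3.01, 3.14, 3.14, 3.14].

INTERFACE

Orientations are given as a unit quaternion [x, y, z, w].
In Python, from station import status, capture, camera_params, close_job, spotter, bot gives the robot as it stands. The module is installed in compiled form; this text tells all that it offers.
- The arm moves only by the tool apply_moves, never from a script. Its argument "motion" is a list of rows, each a list of 7 numbers: the shift along the tool's x, y, z normalised to -1 to 1, where 1 is 300 mm, then the turn, a rotation vector about the tool's x, y, z normalised to -1 to 1, where 1 is 0.5 rad, then the finger opening in mm, from 0 to 85.4. In form: [[x, y, z, wx, wy, wz, fingers], ...]. A call has 1 to 12 rows; each row is the pose to reach, as a shift and turn from the pose commanded when the call began, along the tool's axes at that moment; what a row does not reach only later rows make up. A row lasts 1/10 s, in which the tool goes at most 50 mm and 8.59 degrees, less where a joint would pass 70% of its speed; a pose out of reach is approached as far as the arm can. A call with a number of a shift or a turn outside -1 to 1 is refused whole. A call with a gripper value outside its range is refused whole. The fingers move at their own pace and stop on an object; the grip force is fixed at half the most. Time passes only in rows, so rows that repeat a pose let the fingers close. It gives the time, the measured TCP pose, the force, the opening and the grip force at its end, in the units of the state.
- status.sense(): the state, without advancing time (a new reading comes with each control period).
- capture(name): name is "scene" or "top" or "wrist"; returns the picture (384x512x3 uint8, red, green, blue); there is no depth.
- camera_params(name): a dict with "camera_matrix" (3x3 intrinsics, pixels), "dist" ([k1, k2, p1, p2, k3] as OpenCV has them; the pictures are not rectified), "rvec" (rotation vector, rad) and "tvec" (3), from world to camera coordinates, as OpenCV has them. Camera axes: x right, y down, z forward; pixel columns grow to the right and rows downward; lengths in m; the calibration is good to about 2 mm. A picture is of the moment at which its call begins: read the wrist's pose just before it. camera_params takes no time and is no camera call; for the wrist camera it gives the pose at the moment of the call.
- close_job(): hands the job in; it is judged then, once.
Trained networks look in the newest picture that a camera, given by its name, has taken for a name from the list of things; names that differ only in an ending like _2 or _b are one class to them, and where a whole thing is asked for, a point or a joint stands for the part that bears it (a point fixed in the world has none). Each returns a list of dicts, best first, with "score" (0 to 1); they miss things now and then, are a little off and sometimes report something else, mostly with a low value. They report only what shows in the picture. A call takes as long as a camera call.
- spotter.find_in(camera, target): "box" ([left, top, right, bottom] in pixels, round what is visible of it).
- spotter.outline_of(camera, target): "mask" (384x512 bool, what is visible of it) and "box" ([left, top, right, bottom] in pixels, round what is visible of it).
The state is a dict: "time_s": time; "joint_pos": joint angles; "dq": joint speeds; "joint_torque": joint torques, N m; "position": TCP position; "tool_rot": TCP orientation; "contact_force": force on the tool from outside, world axes, zero at the start; "ft_torque": the same for the moment, N m; "finger_gap": finger opening in m; "grip_force": force on a finger pad.
Only numpy, scipy, OpenCV 4.12 (cv2) and the standard library are available. Lean on these libraries where they do the work, as an engineer would, in place of code of your own. Each camera call takes 0.05 s, during which the arm holds its last target. There are 200 camera calls.

TASK

Make the wax warming plate ready for tomorrow. First turn the heat dial until its pointer reads zero; then slide the used skillet sideways off the heating ring onto the free resting mark, lay all the wax cakes from the board in the saucepan while it still stands on its own mark, and last slide the filled saucepan onto the heating ring. Slide the pans, never lift or tip them, centre them well on their places, and leave everything else on the table as it is.

Things in the scene. Friction and masses are not known exactly. Their poses are not given: they have to be found in the camera images.
- plate: Low three-place electric warming plate, 600 long (along its y), 200 deep (x), 35 high, fixed. Origin on the table, under the heating ring; its -x side is the front, facing the robot. On top, in a row along y, 165 apart: a round resting mark, the heating ring (middle), a round resting mark. The grey end at y -250 to -350 carries the dial.
- heat_ring (a point): Centre of the heating ring, a black disc 148 across with grey rings in the middle of the plate's top face, flush with it (35 above the table). The skillet hides it at the start.
- mark_saucepan: Resting mark, a thin black circle 152 across drawn flush on the plate's top: the one on which the saucepan starts, 165 from the ring, on the left or on the right. Origin at its centre, on the plate top.
- mark_free: The other resting mark, the same circle, free at the start, 165 from the ring on the other side. Origin at its centre, on the plate top.
- saucepan: Open empty steel saucepan, 140 across, 68 high, wall 3, floor 4 thick, about 0.55 kg. Origin: centre of the underside. Its level black handle, 18 wide, 14 thick, 95 long, points along the pan's own -x, at the start roughly to the robot: handle middle 134 from the origin, 52 above the underside, end at 182. It slides on the plate with some 2 to 7 N.
- skillet: Low dark steel skillet with set leftover amber wax in it, 140 across at the rim, 34 high, about 0.6 kg. Origin: centre of the underside. Its level black handle, 18 wide, 14 thick, 95 long, points along the pan's own -x, at the start roughly to the robot: handle middle 134 from the origin, 28 above the underside, end at 182. It slides on the plate with some 2 to 7 N. It starts on the heating ring.
- dial (a joint): Heat dial, rad: 0 when the pointer reads zero, growing counter-clockwise seen from above; it starts between 0.8 and 2.4, so it must be turned clockwise. Stops lie at -0.6 and 2.9; it turns with about 0.04 N m and stays where it is left.
- dial_grip (a point): On the dial's axis at grip height, 26 above the plate top. Black bar grip 50 long, 13 wide, its top 34 above the plate top, on a skirt 56 across, 6 high. At zero the white pointer line on the bar points along the plate's -x (front), where the plate has one bold white tick; the bar lies along the plate's x axis turned by the dial's value.
- board: Wooden board 215 (x) by 180 (y) by 10 thick, fixed on the table to the left of the plate; the wax cakes and a small closed tin (48 across, 34 high, a bystander) lie on it. Origin under its centre.
- cake1: Cream-coloured cake of wax, a bar 64 (own x) by 32 (y) by 18 high, 36 g; origin at the centre of its underside. Three to five cakes are there; the others are absent.
- cake2: Cream-coloured cake of wax, a bar 64 (own x) by 32 (y) by 18 high, 36 g; origin at the centre of its underside. Three to five cakes are there; the others are absent.
- cake3: Cream-coloured cake of wax, a bar 64 (own x) by 32 (y) by 18 high, 36 g; origin at the centre of its underside. Three to five cakes are there; the others are absent.
- cake4: Cream-coloured cake of wax, a bar 64 (own x) by 32 (y) by 18 high, 36 g; origin at the centre of its underside. Three to five cakes are there; the others are absent.
- cake5: Cream-coloured cake of wax, a bar 64 (own x) by 32 (y) by 18 high, 36 g; origin at the centre of its underside. Three to five cakes are there; the others are absent.
- tin: Small closed round tin, 48 across, 34 high, on the board among the cakes; a bystander. Origin under its centre.
- jar_a: Pigment jar, 84 across, 85 high, behind the plate; a bystander.
- jar_b: Pigment jar, 76 across, 75 high, behind the plate; a bystander.
- knife: Spatula lying behind the plate; a bystander.
- water: Clear bottle, 190 high, in front of the plate, far right; a bystander.
- relief: Plaster relief fragment 120 by 90 by 36, behind the plate's left end; a bystander.
- brush: Brush lying in front of the plate to the right; a bystander.

How it is judged:
On the way, in this order (a step that is already met when the one before it is completed fails the run):
1. the dial's pointer reads zero, both pans still on their starting places (value of joint dial between -0.12 and 0.12 rad and horizontal distance between skillet and heat_ring below 0.03 m and horizontal distance between saucepan and mark_saucepan below 0.03 m), for 0.2 s.
2. the skillet stands on the free mark and all cakes lie in the saucepan, which still stands on its own mark (horizontal distance between skillet and mark_free below 0.015 m and z of skillet in the frame of plate below 0.04 m and linear speed of skillet below 0.02 m/s and horizontal distance between each of cake1, cake2, cake3, cake4, cake5 and saucepan below 0.06 m and z of cake1 in the frame of saucepan between -0.002 and 0.062 m and linear speed of each of cake1, cake2, cake3, cake4, cake5 below 0.03 m/s and z of cake2 in the frame of saucepan between -0.002 and 0.062 m and z of cake3 in the frame of saucepan between -0.002 and 0.062 m and z of cake4 in the frame of saucepan between -0.002 and 0.062 m and z of cake5 in the frame of saucepan between -0.002 and 0.062 m and horizontal distance between saucepan and mark_saucepan below 0.03 m), for 0.2 s.
3. the filled saucepan stands on the heating ring (horizontal distance between saucepan and heat_ring below 0.015 m and z of saucepan in the frame of plate below 0.04 m and linear speed of saucepan below 0.02 m/s and horizontal distance between each of cake1, cake2, cake3, cake4, cake5 and saucepan below 0.06 m and z of cake1 in the frame of saucepan between -0.002 and 0.062 m and linear speed of each of cake1, cake2, cake3, cake4, cake5 below 0.03 m/s and z of cake2 in the frame of saucepan between -0.002 and 0.062 m and z of cake3 in the frame of saucepan between -0.002 and 0.062 m and z of cake4 in the frame of saucepan between -0.002 and 0.062 m and z of cake5 in the frame of saucepan between -0.002 and 0.062 m), for 0.2 s.
At the end, for the whole second after the job is handed in: The dial reads zero within 0.12 rad; the skillet stands on the plate, centred on the free mark within 15 mm, and the saucepan on the heating ring within 15 mm; every cake lies inside the saucepan (its centre within 60 mm of the pan's axis, its underside less than 62 mm above the pan's); all at rest (all of step 3 and value of joint dial between -0.12 and 0.12 rad and horizontal distance between skillet and mark_free below 0.015 m and z of skillet in the frame of plate below 0.04 m and linear speed of skillet below 0.02 m/s); the robot touches nothing.
It fails at once if the saucepan is lifted off the plate or tipped (z of saucepan in the frame of plate above 0.045 m or angle between saucepan's own z axis and vertical above 0.2 rad).
It fails at once if the skillet is lifted off the plate or tipped (z of skillet in the frame of plate above 0.045 m or angle between skillet's own z axis and vertical above 0.2 rad).
It fails at once if a bystander (jar, tin, bottle, knife, brush, relief) is moved more than 50 mm (distance of any of tin, jar_a, jar_b, knife, water, relief, brush from where it was at the start of the episode above 0.05 m).
Of cake1, cake2, cake3, cake4, cake5 only 3 to 5 are there at a start; the rules pass over those that are not, and their reading is None.
At some moment in a run one of cake1, cake2, cake3, cake4, cake5 may be knocked a few centimetres aside while the robot is not near it.
Once in a run the grip may slacken for a moment while it holds something.
It also fails if it takes over 210 s, if anything falls off the work surface, if the arm or the gripper's body presses on something with over 40 N, if the wrist force passes 120 N, or if a joint passes its speed limit or range.

## Working session

There is one attempt and no reset: what is moved stays moved. The work goes in short steps, Python scripts to look and compute and a tool call to move; the robot and the scene stay as the last step left them, time stands still between calls to the robot, and variables do not carry over. Pictures are saved under pics/ and viewed, at most 14 in all, crops included, and the job is handed in when it is done.

Besides the shell and the picture viewer there is one more tool, called after "Request:" by a JSON object that holds its "method" and its "body", one argument or row to a line. apply_moves: Moves the arm, as the interface text tells. Its arguments: {"type":"object","properties":{"motion":{"type":"array","items":{"type":"array","items":{"type":"number"}}}},"required":["motion"]}

```bash
mkdir -p pics; cat > h.py <<'E'
import numpy as np, cv2
from scipy.spatial.transform import Rotation as R
from station import status, capture, camera_params, close_job, spotter, bot
def snap(cam,fn=None):
    im=capture(cam); p=camera_params(cam)
    if fn: cv2.imwrite('pics/'+fn,im[:,:,::-1])
    return im,p
def ray(p,uv):
    K=np.array(p['camera_matrix']);d=np.array(p['dist'])
    n=cv2.undistortPoints(np.array(uv,float).reshape(-1,1,2),K,d).reshape(-1,2)
    Rm=cv2.Rodrigues(np.array(p['rvec'],float))[0];t=np.array(p['tvec'],float).ravel()
    return -Rm.T@t,np.c_[n,np.ones(len(n))]@Rm
def onz(p,uv,z):
    o,v=ray(p,uv); return o+v*((z-o[2])/v[:,2:])
def tri(p1,uv1,p2,uv2):
    out=[]
    for a,b in zip(np.reshape(uv1,(-1,2)),np.reshape(uv2,(-1,2))):
        o1,v1=ray(p1,a);o2,v2=ray(p2,b);A=[];B=[]
        M=np.zeros((3,3));q=np.zeros(3)
        for o,v in((o1,v1[0]),(o2,v2[0])):
            v=v/np.linalg.norm(v);P=np.eye(3)-np.outer(v,v);M+=P;q+=P@o
        out.append(np.linalg.solve(M,q))
    return np.array(out)
def proj(p,X):
    return cv2.projectPoints(np.array(X,float).reshape(-1,1,3),np.array(p['rvec'],float),np.array(p['tvec'],float),np.array(p['camera_matrix']),np.array(p['dist']))[0].reshape(-1,2)
E
python3 - <<'E'
from h import *
np.set_printoptions(precision=3,suppress=True)
s=status.sense();print({k:s[k] for k in('time_s','position','tool_rot','finger_gap')},bot.tip_extent)
for c in('scene','top','wrist'):
    im,p=snap(c,c+'0.png'); o,v=ray(p,[[256,192]]);print(c,o,v)
    for n in('plate','saucepan','skillet','dial','board','cake1','tin'):
        for r in spotter.find_in(c,n)[:6]: print(c,n,round(r['score'],2),np.round(r['box']))
E
```

```text
{'time_s': 0.0, 'position': array([0.171, 0.601, 0.239]), 'tool_rot': array([ 0.139,  0.99 , -0.001, -0.   ]), 'finger_gap': 0.08541404263442398} 0.008
scene [ 1.368 -0.84   0.888] [[-0.589  0.576 -0.567]]
scene plate 0.64 [144. 178. 334. 317.]
scene saucepan 0.74 [180. 199. 242. 264.]
scene skillet 0.21 [273. 241. 308. 284.]
scene dial 0.8 [159. 254. 181. 274.]
scene board 0.59 [284. 156. 359. 191.]
scene cake1 0.61 [339. 163. 354. 173.]
scene cake1 0.61 [305. 167. 328. 177.]
scene cake1 0.57 [304. 152. 323. 162.]
top [ 0.371 -0.041  1.466] [[ 0.108  0.023 -0.994]]
top plate 0.77 [192. 126. 401. 211.]
top plate 0.53 [240.  92. 266. 122.]
top saucepan 0.64 [283.  90. 315. 120.]
top saucepan 0.57 [152. 191. 162. 211.]
top saucepan 0.56 [310. 140. 364. 224.]
top saucepan 0.48 [241.  91. 269. 121.]
top skillet 0.81 [259. 145. 308. 230.]
top dial 0.6 [375. 162. 394. 183.]
top board 0.86 [113. 165. 178. 242.]
top board 0.45 [308. 137. 364. 224.]
top cake1 0.82 [126. 215. 138. 240.]
top cake1 0.8 [118. 170. 134. 192.]
top cake1 0.57 [151. 191. 165. 213.]
top tin 0.66 [122. 197. 137. 214.]
top tin 0.5 [286.  91. 313. 121.]
wrist [0.103 0.621 0.374] [[ 0.286 -0.071 -0.956]]
wrist plate 0.37 [ 69. 380.  81. 384.]
wrist board 0.86 [ 86. 314. 184. 381.]
```

```bash
ls; ls pics
```

```text
h.py
pics
scene0.png
top0.png
wrist0.png
```

```bash
python3 -c "
import cv2
a=cv2.imread('pics/top0.png')[80:260,100:420];cv2.imwrite('pics/top0c.png',cv2.resize(a,(800,450),interpolation=cv2.INTER_CUBIC))
b=cv2.imread('pics/scene0.png')[130:330,120:380];cv2.imwrite('pics/scene0c.png',cv2.resize(b,(780,600),interpolation=cv2.INTER_CUBIC))"
```

```text
(no output)
```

View pics/top0c.png

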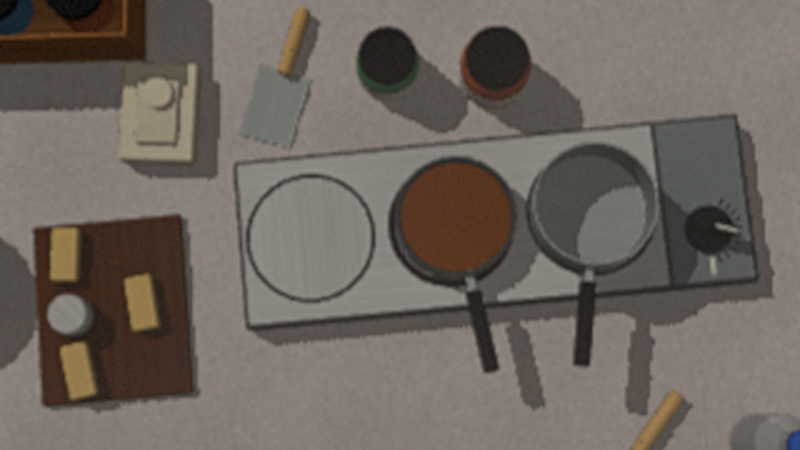

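View pics/scene0c.png

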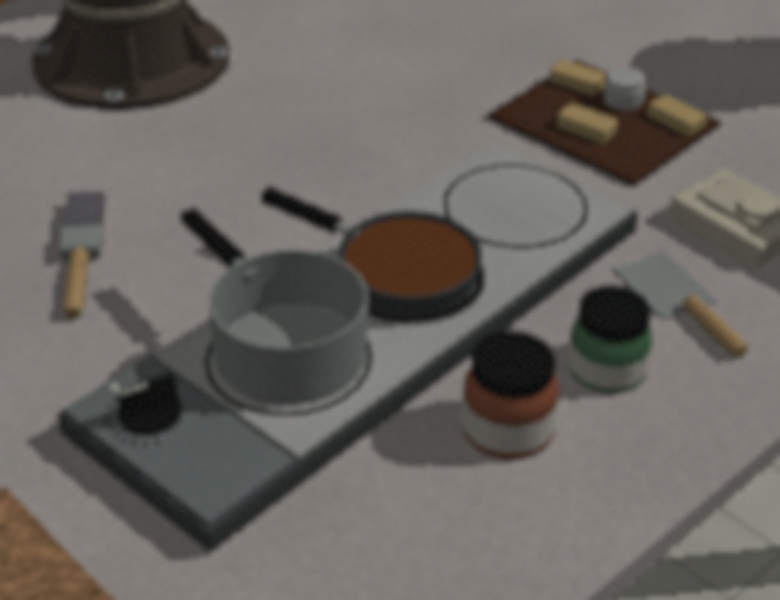

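Three cakes are at about (65,253), (142,302) and (78,370) in the top crop, with the tin at (70,315). The free mark is on the left at (310,238), the skillet is in the middle at (455,220), and the saucepan is on the right at (592,208). The dial is at (712,230) with its pointer to the right, roughly 1.4 rad. I'll triangulate the main points next.

```bash
python3 - <<'E'
from h import *
np.set_printoptions(precision=3,suppress=True)
pt=camera_params('top');ps=camera_params('scene')
T=lambda u:np.array(u)/2.5+[100,80]
S=lambda u:np.array(u)/3+[120,130]
names=['plateBL','plateBR','plateFR','markFree','jointBR','cakeA','cakeB','cakeC','tin','skHend','saHend','dialtip']
top=T([[236,163],[737,116],[757,280],[310,238],[653,124],[142,302],[65,253],[78,370],[70,313],[491,370],[582,363],[738,230]])
sc=S([[635,215],[210,528],[62,412],[515,206],[299,453],[588,120],[678,112],[579,76],[626,88],[267,192],[187,214],[115,388]])
for n,X in zip(names,tri(pt,top,ps,sc)): print(n,X)
print(onz(pt,top,0.035))
print('marks circ', onz(pt,T([[247,238],[374,238],[310,175],[310,300]]),.035))
E
```

```text
plateBL [0.672 0.175 0.024]
plateBR [ 0.714 -0.418  0.03 ]
plateFR [ 0.519 -0.431  0.028]
markFree [0.579 0.088 0.03 ]
jointBR [ 0.705 -0.317  0.037]
cakeA [0.51  0.289 0.019]
cakeB [0.57  0.381 0.019]
cakeC [0.431 0.365 0.015]
tin [0.498 0.373 0.024]
skHend [ 0.42  -0.118  0.063]
saHend [ 0.424 -0.218  0.086]
dialtip [ 0.571 -0.402  0.073]
[[ 0.669  0.173  0.035]
 [ 0.711 -0.419  0.035]
 [ 0.517 -0.431  0.035]
 [ 0.577  0.086  0.035]
 [ 0.704 -0.32   0.035]
 [ 0.506  0.283  0.035]
 [ 0.566  0.375  0.035]
 [ 0.429  0.358  0.035]
 [ 0.495  0.368  0.035]
 [ 0.419 -0.121  0.035]
 [ 0.425 -0.226  0.035]
 [ 0.576 -0.412  0.035]]
marks circ [[0.579 0.16  0.035]
 [0.576 0.011 0.035]
 [0.652 0.085 0.035]
 [0.505 0.087 0.035]]
```

```bash
cat >> h.py <<'E'
def go(pos,yaw=None):
    """yaw: azimuth of tool y in deg; tool straight down. Prints row values needed."""
    s=status.sense();Rt=R.from_quat(s['tool_rot'])
    d=Rt.inv().apply(np.array(pos)-s['position'])/.3
    ya=Rt.apply([0,1,0]);cur=np.degrees(np.arctan2(ya[1],ya[0]))
    if yaw is None: yaw=cur
    c,q=np.cos(np.radians(yaw)),np.sin(np.radians(yaw))
    # tool x azimuth = yaw+90, y = yaw, z down
    Rg=R.from_matrix(np.array([[-q,c,0],[c,q,0],[0,0,-1.]]).T.T)
    w=(Rt.inv()*Rg).as_rotvec()/.5
    print('cur',np.round(s['position'],4),'yaw',round(cur,1),'gap',round(s['finger_gap']*1e3,1),'t',round(s['time_s'],1),'-> row',np.round(d,3),np.round(w,3))
E
python3 - <<'E'
from h import *
go([.46,.38,.35],45)
print(np.array(camera_params('wrist')['camera_matrix']))
E
```

```text
cur [0.1714 0.601  0.2393] yaw 74.1 gap 85.5 t 1.2 -> row [-1.127 -0.445 -0.369] [ 0.    -0.     1.015]
[[270.80897149   0.         253.4101875 ]
 [  0.         270.80897149 187.77388929]
 [  0.           0.           1.        ]]
```

Request:
{"method": "apply_moves", "body": {
  "motion": [
    [-1,-0.45,-0.37,0,0,1,85],
    [-1,-0.45,-0.37,0,0,1,85],
    [-1,-0.45,-0.37,0,0,1,85],
    [-1,-0.45,-0.37,0,0,1,85],
    [-1,-0.45,-0.37,0,0,1,85],
    [-1,-0.45,-0.37,0,0,1,85],
    [-1,-0.45,-0.37,0,0,1,85],
    [-1,-0.45,-0.37,0,0,1,85],
    [-1,-0.45,-0.37,0,0,1,85],
    [-1,-0.45,-0.37,0,0,1,85]
  ]
}}

```text
time_s: 2.2
position: [0.4218, 0.3898, 0.3499]
tool_rot: [0.379, 0.926, -0.0, -0.0]
contact_force: [0.5, 0.4, 0.2]
finger_gap: 0.0854
grip_force: 0.0
```

```bash
python3 - <<'E'
from h import *
snap('wrist','w1.png')
for r in spotter.find_in('wrist','cake1')[:6]: print(r['score'],r['box'])
go([.5,.02,.40],15)
E
```

```text
0.93 [225.1, 151.1, 264.0, 184.6]
0.71 [231.0, 209.1, 266.8, 240.6]
0.68 [292.8, 197.0, 324.0, 229.6]
cur [0.4215 0.39   0.3497] yaw 45.6 gap 84.9 t 2.3 -> row [-1.05  -0.698 -0.167] [-0.002 -0.     1.067]
```

View pics/w1.png

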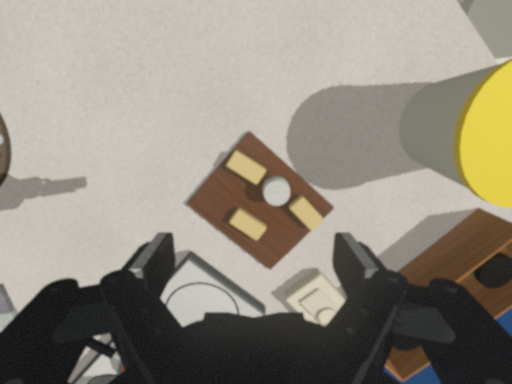

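The wrist view shows the three cakes at (246,167), (248,224) and (307,212), the tin at (276,190), and part of the free mark at (205,300). I'm moving on over the plate.

Request:
{"method": "apply_moves", "body": {
  "motion": [
    [-1,-0.7,-0.17,0,0,1,85],
    [-1,-0.7,-0.17,0,0,1,85],
    [-1,-0.7,-0.17,0,0,1,85],
    [-1,-0.7,-0.17,0,0,1,85],
    [-1,-0.7,-0.17,0,0,1,85],
    [-1,-0.7,-0.17,0,0,1,85],
    [-1,-0.7,-0.17,0,0,1,85],
    [-1,-0.7,-0.17,0,0,1,85],
    [-1,-0.7,-0.17,0,0,1,85],
    [-1,-0.7,-0.17,0,0,1,85],
    [-1,-0.7,-0.17,0,0,1,85]
  ]
}}

```text
time_s: 3.4
position: [0.4889, 0.0309, 0.4008]
tool_rot: [0.595, 0.804, -0.0, -0.0]
contact_force: [-0.1, -1.0, 0.9]
finger_gap: 0.0849
grip_force: 0.0
```

```bash
python3 - <<'E'
from h import *
im,p=snap('wrist','w2.png')
import pickle;pickle.dump(p,open('pics/w2.pkl','wb'))
for n in('plate','skillet','saucepan','dial'):
  for r in spotter.find_in('wrist',n)[:2]: print(n,r['score'],r['box'])
go([.56,-.28,.30],-6)
E
```

```text
plate 0.87 [216.2, 74.7, 375.2, 315.7]
skillet 0.57 [197.1, 190.6, 326.9, 260.3]
saucepan 0.86 [185.0, 257.8, 304.0, 317.5]
dial 0.29 [195.6, 189.1, 330.7, 261.8]
cur [0.4891 0.0297 0.4011] yaw 16.9 gap 84.7 t 3.6 -> row [-1.056 -0.073  0.337] [-0.001  0.     0.798]
```

View pics/w2.png

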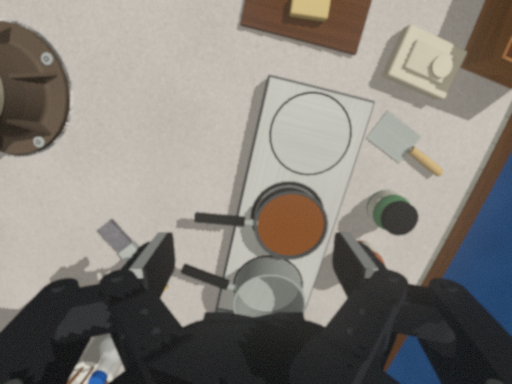

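The free mark is at (310,133), the skillet at (290,220) and the saucepan at (268,287). The plate's left corners are at (268,77) and (373,100). I'll fit the plate pose to these.

```bash
python3 - <<'E'
from h import *
import pickle
from scipy.optimize import least_squares
np.set_printoptions(precision=4,suppress=True)
pw=pickle.load(open('pics/w2.pkl','rb'));pt=camera_params('top');ps=camera_params('scene')
T=lambda u:np.array(u)/2.5+[100,80]
S=lambda u:np.array(u)/3+[120,130]
C={'BL':(.1,.25),'BR':(.1,-.35),'FR':(-.1,-.35),'FL':(-.1,.25),'J':(.1,-.25),'M':(0,.165)}
obs=[(pt,'BL',T([236,163])),(pt,'BR',T([737,116])),(pt,'FR',T([757,280])),(pt,'FL',T([248,326])),(pt,'J',T([653,124])),(pt,'M',T([310.5,238])),
(ps,'BL',S([635,215])),(ps,'BR',S([210,528])),(ps,'FR',S([62,412])),(ps,'J',S([299,453])),(ps,'M',S([515,205])),
(pw,'FL',[268,77]),(pw,'BL',[373,100]),(pw,'M',[310.5,133])]
def f(q,z=True):
    c,s=np.cos(q[2]),np.sin(q[2])
    return np.concatenate([proj(p,[q[0]+c*C[n][0]-s*C[n][1],q[1]+s*C[n][0]+c*C[n][1],q[3]])[0]-uv for p,n,uv in obs])
r=least_squares(f,[.588,-.082,.07,.035],loss='soft_l1');print(r.x);print(r.fun.reshape(-1,2))
q=r.x;print('dial guess',onz(pt,[T([710,229])],.069))
c,s=np.cos(q[2]),np.sin(q[2])
for l in(.165,-.165,-.3): print(l,q[0]-s*l,q[1]+c*l)
print(onz(pw,[[290.5,224]],.065), 'sk rim', onz(pw,[[267,287]],.1))
go([.56,-.30,.27],-6)
E
```

```text
[ 0.5912 -0.0771  0.0718  0.0278]
[[-1.8513 -0.8171]
 [-0.5551 -0.9693]
 [ 0.1707  0.4102]
 [-1.6452  0.9693]
 [-0.6831 -1.0113]
 [-0.4693 -0.3022]
 [ 0.9474 -1.2442]
 [-1.0597  1.2231]
 [-2.6503 -0.0184]
 [-0.5769  3.7791]
 [-0.6284  0.8892]
 [-0.6976 -4.0312]
 [ 1.6954  0.3229]
 [-1.5377  0.7542]]
dial guess [[ 0.5729 -0.372   0.069 ]]
0.165 0.5794023574687377 0.08743675802904381
-0.165 0.6030778892039106 -0.24171285718728425
-0.3 0.6127633340046632 -0.37636497250305484
[[ 0.596  -0.0794  0.065 ]] sk rim [[ 0.587 -0.201  0.1  ]]
cur [0.4891 0.0297 0.4011] yaw 16.9 gap 84.7 t 3.6 -> row [-1.12  -0.093  0.437] [-0.001  0.     0.798]
```

Request:
{"method": "apply_moves", "body": {
  "motion": [
    [-1,-0.1,0.43,0,0,0.8,60],
    [-1,-0.1,0.43,0,0,0.8,60],
    [-1,-0.1,0.43,0,0,0.8,60],
    [-1,-0.1,0.43,0,0,0.8,60],
    [-1,-0.1,0.43,0,0,0.8,60],
    [-1,-0.1,0.43,0,0,0.8,60],
    [-1,-0.1,0.43,0,0,0.8,60],
    [-1,-0.1,0.43,0,0,0.8,60],
    [-1,-0.1,0.43,0,0,0.8,60],
    [-1,-0.1,0.43,0,0,0.8,60]
  ]
}}

```text
time_s: 4.65
position: [0.5477, -0.2657, 0.2726]
tool_rot: [0.743, 0.669, 0.0, -0.0]
contact_force: [0.3, -0.7, -0.1]
finger_gap: 0.0601
grip_force: 0.0
```

```bash
python3 - <<'E'
from h import *
im,p=snap('wrist','w3.png')
import pickle;pickle.dump(p,open('pics/w3.pkl','wb'))
print(proj(p,[.573,-.375,.069]))
go([.573,-.36,.16],-6)
cv2.imwrite('pics/w3c.png',cv2.resize(im[60:260,140:400,::-1],None,fx=3,fy=3,interpolation=cv2.INTER_CUBIC))
E
```

```text
[[279.30211699 242.68843543]]
cur [ 0.5478 -0.2655  0.2728] yaw -6.0 gap 60.2 t 4.7 -> row [-0.305  0.116  0.376] [ 0.002 -0.002 -0.   ]
```

View pics/w3c.png

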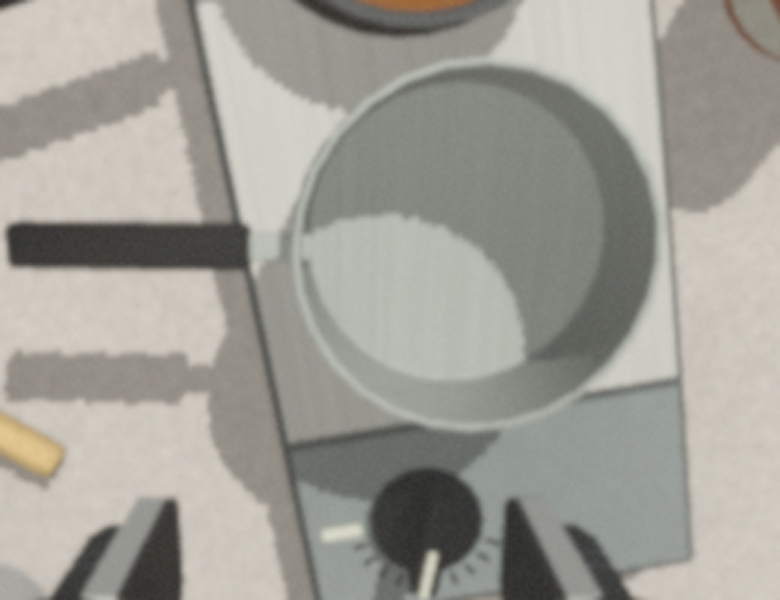

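The saucepan rim is centred at crop (476,245), with its handle running along row 246. The dial skirt is centred at (426,523), the pointer line runs (433,552) to (424,598), and the zero tick is at (341,533).

```bash
python3 - <<'E'
from h import *
import pickle
np.set_printoptions(precision=4,suppress=True)
p=pickle.load(open('pics/w3.pkl','rb'))
T=lambda u:np.array(u)/3+[140,60]
sk=onz(p,[T([426,523])],.041)[0];pt=onz(p,T([[433,552],[424,598]]),.069);tick=onz(p,T([[322,536],[360,530]]),.035)
az=lambda a,b:np.degrees(np.arctan2(*(b-a)[1::-1]))
print('dial',sk,'ptr',pt,'az',az(pt[0],pt[1]),'axis->tip',az(sk,pt[1]),'tick',tick,az(tick[1],tick[0]),az(sk,tick[0]))
print('sauce rim',onz(p,[T([476,245])],.103),onz(p,T([[295,245],[657,245]]),.103))
h=onz(p,T([[8,246],[248,246]]),.094);print('handle',h,az(h[1],h[0]))
e=onz(p,T([[292,443],[678,381],[690,556],[195,0]]),.035);print('joint edge',e,az(e[0],e[1]),az(e[2],e[1]))
u=np.degrees(.0718)
print('dial plate', R.from_euler('z',-u,degrees=True).apply(sk-[.590,-.078,0]))
E
```

```text
dial [ 0.5795 -0.3766  0.041 ] ptr [[ 0.5798 -0.3778  0.069 ]
 [ 0.5739 -0.4014  0.069 ]] az -104.0466066253406 axis->tip -102.74680813716348 tick [[ 0.5271 -0.3812  0.035 ]
 [ 0.5465 -0.3799  0.035 ]] -176.1194513745867 -174.94039348861304
sauce rim [[ 0.6024 -0.2346  0.103 ]] [[ 0.5354 -0.2277  0.103 ]
 [ 0.6702 -0.2414  0.103 ]]
handle [[ 0.4245 -0.2171  0.094 ]
 [ 0.5168 -0.2271  0.094 ]] 173.78293291503863
joint edge [[ 0.5181 -0.33    0.035 ]
 [ 0.7062 -0.3181  0.035 ]
 [ 0.714  -0.4131  0.035 ]
 [ 0.5009 -0.1276  0.035 ]] 3.61446984658493 94.67327503746876
dial plate [-0.0319 -0.2971  0.041 ]
```

```bash
python3 - <<'E'
from h import *
go([.579,-.377,.13],-13.5);go([.579,-.377,.055],-13.5)
E
```

```text
cur [ 0.5478 -0.2655  0.2728] yaw -6.0 gap 60.2 t 4.7 -> row [-0.359  0.142  0.476] [ 0.002 -0.002  0.262]
cur [ 0.5478 -0.2655  0.2728] yaw -6.0 gap 60.2 t 4.7 -> row [-0.359  0.142  0.726] [ 0.002 -0.002  0.262]
```

Request:
{"method": "apply_moves", "body": {
  "motion": [
    [-0.36,0.142,0.3,0,0,0.26,50],
    [-0.36,0.142,0.3,0,0,0.26,45],
    [-0.36,0.142,0.3,0,0,0.26,45],
    [-0.36,0.142,0.4,0,0,0.26,45],
    [-0.36,0.142,0.4,0,0,0.26,45],
    [-0.36,0.142,0.4,0,0,0.26,45],
    [-0.36,0.142,0.5,0,0,0.26,45],
    [-0.36,0.142,0.58,0,0,0.26,45],
    [-0.36,0.142,0.66,0,0,0.26,45],
    [-0.36,0.142,0.726,0,0,0.26,45],
    [-0.36,0.142,0.726,0,0,0.26,45]
  ]
}}

```text
time_s: 5.8
position: [0.5786, -0.3767, 0.0545]
tool_rot: [0.785, 0.619, 0.0, -0.001]
contact_force: [-0.2, 0.9, 0.4]
finger_gap: 0.0449
grip_force: 0.0
```

```bash
python3 - <<'E'
from h import *
go([.579,-.377,.055],-13.5)
E
```

```text
cur [ 0.5786 -0.3767  0.0545] yaw -13.4 gap 44.9 t 5.8 -> row [-0.001  0.001 -0.002] [-0.001 -0.003  0.002]
```

Request:
{"method": "apply_moves", "body": {
  "motion": [
    [0,0,0,0,0,0,5],
    [0,0,0,0,0,0,5],
    [0,0,0,0,0,0,5],
    [0,0,0,0,0,0,5],
    [0,0,0,0,0,0,5],
    [0,0,0,0,0,0.2,5],
    [0,0,0,0,0,0.4,5],
    [0,0,0,0,0,0.6,5],
    [0,0,0,0,0,0.8,5],
    [0,0,0,0,0,1,5],
    [0,0,0,0,0,1,5]
  ]
}}

```text
time_s: 6.9
position: [0.5774, -0.3788, 0.0572]
tool_rot: [0.915, 0.403, 0.0, -0.0]
contact_force: [-7.7, 6.0, 14.5]
finger_gap: 0.0115
grip_force: 60.0
```

Request:
{"method": "apply_moves", "body": {
  "motion": [
    [0,0,0,0,0,0.2,5],
    [0,0,0,0,0,0.4,5],
    [0,0,0,0,0,0.6,5],
    [0,0,0,0,0,0.8,5],
    [0,0,0,0,0,1,5],
    [0,0,0,0,0,1,5]
  ]
}}

```text
time_s: 7.5
position: [0.5766, -0.3778, 0.0571]
tool_rot: [0.986, 0.164, -0.0, -0.002]
contact_force: [-11.3, 10.1, 18.7]
finger_gap: 0.0118
grip_force: 60.7
```

```bash
python3 - <<'E'
from h import *
s=status.sense();print(s['contact_force'],s['grip_force'],s['finger_gap'])
go([.579,-.377,.055],-86)
E
```

```text
[-11.31728434  10.13382175  18.71251401] 60.6841778755188 0.011840658534135101
cur [ 0.5766 -0.3778  0.0571] yaw -71.1 gap 11.8 t 7.5 -> row [ 0.008 -0.     0.007] [-0.006  0.001  0.521]
```

Request:
{"method": "apply_moves", "body": {
  "motion": [
    [0,0,-0.01,0,0,0.2,5],
    [0,0,-0.01,0,0,0.4,5],
    [0,0,-0.01,0,0,0.52,5],
    [0,0,-0.01,0,0,0.52,5],
    [0,0,-0.01,0,0,0.52,5]
  ]
}}

```text
time_s: 8.0
position: [0.5765, -0.3772, 0.0574]
tool_rot: [0.999, 0.037, -0.001, -0.002]
contact_force: [-6.6, 5.4, -3.9]
finger_gap: 0.0116
grip_force: 61.9
```

Request:
{"method": "apply_moves", "body": {
  "motion": [
    [0,0,0,0,0,0,30],
    [0,0,0,0,0,0,30],
    [0,0,0,0,0,0,30],
    [0,0,-0.1,0,0,0,30],
    [0,0,-0.25,0,0,0,30],
    [0,0,-0.4,0,0,0,30],
    [0.3,0,-0.6,0,0,0,30],
    [0.3,0,-0.6,0,0,0,60],
    [0.3,0,-0.6,0,0,0,60]
  ]
}}

```text
time_s: 8.9
position: [0.6737, -0.3708, 0.2415]
tool_rot: [0.999, 0.04, 0.003, 0.002]
contact_force: [1.0, 0.5, -0.2]
finger_gap: 0.0581
grip_force: 0.0
```

```bash
python3 - <<'E'
from h import *
im,p=snap('wrist','w4.png');print(proj(p,[.578,-.377,.05]))
import pickle;pickle.dump(p,open('pics/w4.pkl','wb'))
go([.47,-.105,.2],-95)
E
```

```text
[[251.5149055  240.08387978]]
cur [ 0.672  -0.3715  0.2402] yaw -85.5 gap 60.0 t 8.9 -> row [-0.602 -0.939  0.129] [ 0.005 -0.009  0.332]
```

View pics/w4.png

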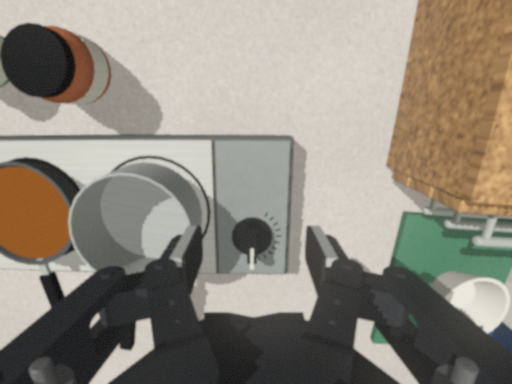

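```bash
python3 - <<'E'
import cv2
im=cv2.imread('pics/w4.png')[205:285,200:300]
cv2.imwrite('pics/w4c.png',cv2.resize(im,None,fx=7,fy=7,interpolation=cv2.INTER_CUBIC))
E
```

```text
(no output)
```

View pics/w4c.png

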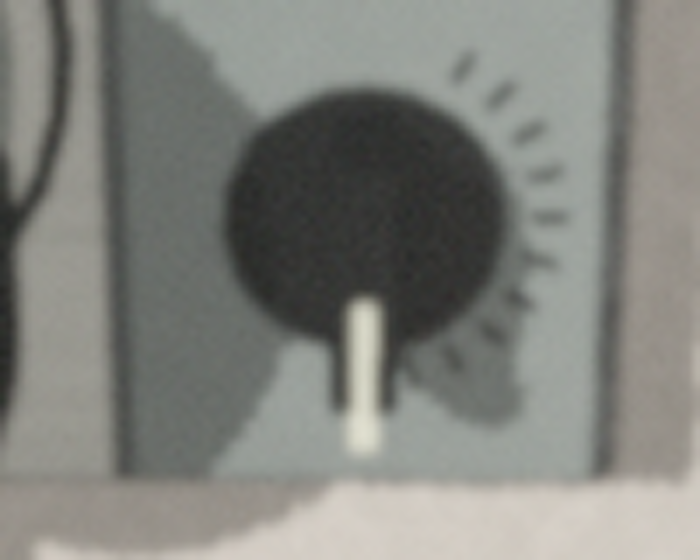

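The pointer line (366,300)–(362,450) is aligned with the tick, so the dial reads zero. Now to the skillet.

Request:
{"method": "apply_moves", "body": {
  "motion": [
    [-0.6,-0.94,0.05,0,0,0.33,60],
    [-0.6,-0.94,0.05,0,0,0.33,60],
    [-0.6,-0.94,0.05,0,0,0.33,60],
    [-0.6,-0.94,0.05,0,0,0.33,60],
    [-0.6,-0.94,0.05,0,0,0.33,60],
    [-0.6,-0.94,0.05,0,0,0.33,60],
    [-0.6,-0.94,0.05,0,0,0.33,60],
    [-0.6,-0.94,0.05,0,0,0.33,60],
    [-0.6,-0.94,0.05,0,0,0.33,60],
    [-0.6,-0.94,0.05,0,0,0.33,60]
  ]
}}

```text
time_s: 9.95
position: [0.4675, -0.1054, 0.2226]
tool_rot: [0.999, -0.046, 0.0, 0.0]
contact_force: [0.9, -0.5, 0.1]
finger_gap: 0.0601
grip_force: 0.0
```

```bash
python3 - <<'E'
from h import *
im,p=snap('wrist','w5.png');go([.46,-.105,.2],-95)
import pickle;pickle.dump(p,open('pics/w5.pkl','wb'))
E
```

```text
cur [ 0.4676 -0.1058  0.2226] yaw -95.3 gap 59.8 t 10.0 -> row [-0.025 -0.     0.075] [ 0.001 -0.001 -0.012]
```

View pics/w5.png

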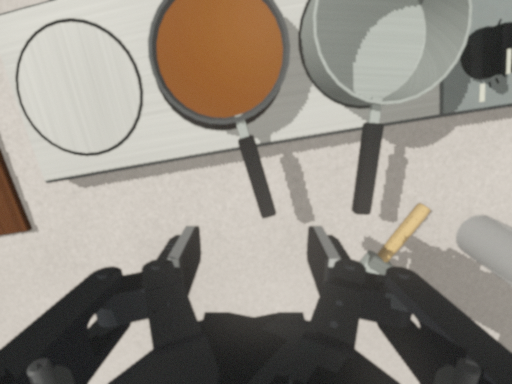

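The skillet handle runs from (247,140) to (267,214), the free mark is centred near (79,87), and the plate's front edge runs from (47,181) to (440,117). I'll fit the circle and handle metrically.

```bash
cat >> h.py <<'E'
from scipy.optimize import least_squares
def circ(P,r=None):
    P=P[:,:2];c0=P.mean(0)
    f=(lambda q:np.hypot(*(P-q[:2]).T)-(r or q[2]))
    s=least_squares(f,[*c0,r or .07],loss='soft_l1',f_scale=.001);return s.x,np.abs(s.fun).mean()
def dark(im,mask_box,thr):
    g=cv2.cvtColor(im,cv2.COLOR_RGB2GRAY);x0,y0,x1,y1=mask_box
    v,u=np.nonzero(g[y0:y1,x0:x1]<thr);return np.c_[u+x0,v+y0]
E
python3 - <<'E'
from h import *
import pickle
np.set_printoptions(precision=4,suppress=True)
im=cv2.imread('pics/w5.png')[:,:,::-1];p=pickle.load(open('pics/w5.pkl','rb'))
m=dark(im,(10,12,148,160),110);P=onz(p,m,.035)
print('mark',len(m),circ(P,.0755),circ(P))
h=dark(im,(236,136,280,222),75);H=onz(p,h,.070);c=H.mean(0);w=np.linalg.svd(H-c)[2][0];pr=(H-c)@w
print('handle c',c,'az',np.degrees(np.arctan2(w[1],w[0])),'len',np.ptp(pr),np.percentile(pr,[1,99]), 'width',np.percentile((H-c)@[-w[1],w[0],0],[2,98]))
# skillet wax/rim
g=cv2.cvtColor(im,cv2.COLOR_RGB2GRAY)
hsv=cv2.cvtColor(im,cv2.COLOR_RGB2HSV);wax=((hsv[...,0]<20)&(hsv[...,1]>150)).astype(np.uint8);wax[:,:140]=0;wax[:,300:]=0;wax[130:]=0
ct=max(cv2.findContours(wax,0,2)[0],key=cv2.contourArea).reshape(-1,2);ct=ct[ct[:,1]>5]
print('wax',circ(onz(p,ct,.06)))
# front edge
e=onz(p,[[47,180],[440,116]],.035);d=e[0]-e[1];print('edge',e,np.degrees(np.arctan2(d[1],d[0]))-90)
# two-view heights: handle end and mark left corner, w2 vs w5
p2=pickle.load(open('pics/w2.pkl','rb'));print(tri(p,[[267,215],[79,87]],p2,[[195,218],[310.5,133]]))
E
```

```text
mark 530 (array([0.5798, 0.0876, 0.0755]), np.float64(0.0013730208821118588)) (array([0.5804, 0.0865, 0.0739]), np.float64(0.0004195904638259987))
handle c [ 0.4719 -0.1088  0.07  ] az -168.83155284698188 len 0.0893067240975211 [-0.0384  0.0475] width [-0.0068  0.0067]
wax (array([ 0.5973, -0.0824,  0.0618]), np.float64(0.00047905776146560624))
edge [[ 0.4798  0.155   0.035 ]
 [ 0.5129 -0.3311  0.035 ]] 3.9009995358158847
[[ 0.4219 -0.1173  0.0708]
 [ 0.5836  0.0897  0.0252]]
```

```bash
python3 - <<'E'
from h import *
go([.467,-.1095,.12],-78.8);go([.467,-.1095,.053],-78.8)
E
```

```text
cur [ 0.4676 -0.1058  0.2226] yaw -95.3 gap 59.8 t 10.0 -> row [-0.001  0.012  0.342] [ 0.002 -0.001 -0.577]
cur [ 0.4676 -0.1058  0.2226] yaw -95.3 gap 59.8 t 10.0 -> row [-0.001  0.012  0.565] [ 0.002 -0.001 -0.577]
```

Request:
{"method": "apply_moves", "body": {
  "motion": [
    [0,0.012,0.1,0,0,-0.3,50],
    [0,0.012,0.2,0,0,-0.577,50],
    [0,0.012,0.3,0,0,-0.577,50],
    [0,0.012,0.4,0,0,-0.577,50],
    [0,0.012,0.5,0,0,-0.577,50],
    [0,0.012,0.565,0,0,-0.577,50],
    [0,0.012,0.565,0,0,-0.577,50],
    [0,0.012,0.565,0,0,-0.577,10],
    [0,0.012,0.565,0,0,-0.577,10],
    [0,0.012,0.565,0,0,-0.577,10],
    [0,0.012,0.565,0,0,-0.577,10],
    [0,0.012,0.565,0,0,-0.577,10]
  ]
}}

```text
time_s: 11.2
position: [0.4678, -0.1086, 0.0538]
tool_rot: [0.995, 0.098, 0.001, 0.0]
contact_force: [-1.9, -2.4, 6.0]
finger_gap: 0.0169
grip_force: 60.2
```

```bash
python3 - <<'E'
from h import *
np.set_printoptions(precision=4,suppress=True)
s=status.sense();print(s['contact_force'],s['grip_force'])
c=s['position'];go(c+[-.009,.085,0],-78.8);go(c+[-.0175,.169,0],-78.8)
E
```

```text
[-1.9472 -2.4078  5.9615] 60.21949231624603
cur [ 0.4678 -0.1086  0.0538] yaw -78.7 gap 16.9 t 11.2 -> row [ 0.026 -0.284 -0.   ] [ 0.002 -0.003  0.003]
cur [ 0.4678 -0.1086  0.0538] yaw -78.7 gap 16.9 t 11.2 -> row [ 0.053 -0.564 -0.001] [ 0.002 -0.003  0.003]
```

Request:
{"method": "apply_moves", "body": {
  "motion": [
    [0.002,-0.03,0,0,0,0,10],
    [0.007,-0.08,0,0,0,0,10],
    [0.012,-0.13,0,0,0,0,10],
    [0.017,-0.18,0,0,0,0,10],
    [0.022,-0.24,0,0,0,0,10],
    [0.028,-0.3,0,0,0,0,10],
    [0.033,-0.36,0,0,0,0,10],
    [0.038,-0.42,0,0,0,0,10],
    [0.043,-0.47,0,0,0,0,10],
    [0.048,-0.52,0,0,0,0,10],
    [0.053,-0.564,0,0,0,0,10],
    [0.053,-0.564,0,0,0,0,10]
  ]
}}

```text
time_s: 12.4
position: [0.4504, 0.0624, 0.0536]
tool_rot: [0.995, 0.099, 0.001, -0.0]
contact_force: [0.4, 1.1, 6.2]
finger_gap: 0.0169
grip_force: 60.3
```

```bash
python3 - <<'E'
from h import *
np.set_printoptions(precision=4,suppress=True)
s=status.sense();print(s['contact_force'],s['grip_force'])
im,p=snap('top');
im2,p2=snap('wrist','w6.png')
import pickle;pickle.dump((im,p,im2,p2),open('pics/w6.pkl','wb'))
go([.4503,.0604,.0538],-78.8)
def wax(im,p,z,box):
    hsv=cv2.cvtColor(im,cv2.COLOR_RGB2HSV);w=((hsv[...,0]<20)&(hsv[...,1]>150)).astype(np.uint8)
    k=np.zeros_like(w);x0,y0,x1,y1=box;k[y0:y1,x0:x1]=w[y0:y1,x0:x1]
    ct=max(cv2.findContours(k,0,2)[0],key=cv2.contourArea).reshape(-1,2)
    return circ(onz(p,ct,z)),ct.mean(0)
print(wax(cv2.imread('pics/top0.png')[:,:,::-1],p,.06,(190,120,400,215)))
print(wax(im,p,.06,(190,120,400,215)))
for n in ('top','wrist'):
  for r in spotter.find_in(n,'skillet')[:2]:print(n,r)
E
```

```text
[0.3889 1.1056 6.1783] 60.27158260345459
cur [0.4504 0.0623 0.0536] yaw -78.6 gap 16.8 t 12.5 -> row [-0.002  0.006 -0.001] [-0.002 -0.004  0.007]
((array([ 0.5964, -0.0838,  0.0599]), np.float64(0.0009910659467024187)), array([279.7105, 167.0658]))
((array([0.5815, 0.0882, 0.0585]), np.float64(0.006774798806354299)), array([219.8382, 173.1471]))
top {'box': [198.7, 151.8, 245.7, 236.1], 'score': 0.92}
wrist {'box': [83.9, 1.9, 424.2, 316.8], 'score': 0.82}
wrist {'box': [95.1, 0.4, 512.0, 208.7], 'score': 0.16}
```

Request:
{"method": "apply_moves", "body": {
  "motion": [
    [0,0,0,0,0,0,45],
    [0,0,0,0,0,0,45],
    [0,0,0,0,0,0,45],
    [0,0,0,0,0,0,45],
    [0,0,-0.15,0,0,0,45],
    [0,0,-0.3,0,0,0,45],
    [0,0.1,-0.45,0,0,0,60],
    [0,0.2,-0.6,0,0,0,85],
    [0,0.2,-0.7,0,0,0,85],
    [0,0.2,-0.7,0,0,0,85],
    [0,0.2,-0.7,0,0,0,85]
  ]
}}

```text
time_s: 13.7
position: [0.4614, 0.0025, 0.2633]
tool_rot: [0.995, 0.099, 0.001, -0.001]
contact_force: [-0.4, 0.5, -0.0]
finger_gap: 0.0851
grip_force: 0.0
```

```bash
python3 - <<'E'
from h import *
import pickle
im,p=snap('wrist','w7.png');it,pt=snap('top','top7.png')
pickle.dump((im,p,it,pt),open('pics/w7.pkl','wb'))
go([.5,.3,.3],-40)
for r in spotter.find_in('top','cake1')[:6]: print(r)
E
```

```text
cur [0.4604 0.0028 0.262 ] yaw -78.7 gap 84.8 t 13.8 -> row [ 0.324 -0.945 -0.127] [-0.002  0.003 -1.349]
{'box': [117.5, 169.6, 133.2, 189.4], 'score': 0.62}
{'box': [125.2, 211.8, 140.7, 242.2], 'score': 0.62}
{'box': [152.1, 192.3, 165.0, 212.3], 'score': 0.47}
```

View pics/w7.png

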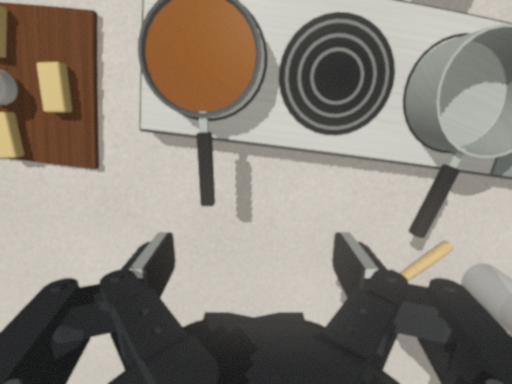

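The skillet now covers the left mark, with wax centred near (200,55) and its handle at (206,170). The heating ring shows at (337,72). Next I'll measure it against the ring.

```bash
python3 - <<'E'
from h import *
import pickle
np.set_printoptions(precision=4,suppress=True)
im,p,it,pt=pickle.load(open('pics/w7.pkl','rb'))
g=cv2.cvtColor(im,cv2.COLOR_RGB2GRAY)
k=np.zeros_like(g);k[5:140,272:402]=(g[5:140,272:402]<95);k=cv2.morphologyEx(k,cv2.MORPH_CLOSE,np.ones((5,5)))
ct=max(cv2.findContours(k,0,2)[0],key=cv2.contourArea).reshape(-1,2);r=circ(onz(p,ct,.035));print('ring',r)
def wax(im,p,z,box):
    hsv=cv2.cvtColor(im,cv2.COLOR_RGB2HSV);w=((hsv[...,0]<20)&(hsv[...,1]>150)).astype(np.uint8)
    k=np.zeros_like(w);x0,y0,x1,y1=box;k[y0:y1,x0:x1]=w[y0:y1,x0:x1]
    ct=max(cv2.findContours(k,0,2)[0],key=cv2.contourArea).reshape(-1,2);ct=ct[ct[:,1]>3]
    return circ(onz(p,ct,z))
print('wax',[wax(im,p,z,(130,0,270,125))[0] for z in(.055,.06,.065)]); print('wax top',wax(it,pt,.06,(190,120,260,215)))
e=onz(p,[[141,131],[400,161]],.035);d=e[0]-e[1];yaw=np.arctan2(d[1],d[0])-np.pi/2;print('edge',e,yaw)
c=r[0][:2]
for y in(yaw,.0718): print('mark pred',c+.165*np.array([-np.sin(y),np.cos(y)]), 'pan start pred',c-.165*np.array([-np.sin(y),np.cos(y)]))
E
```

```text
ring (array([ 0.5914, -0.0773,  0.0714]), np.float64(0.0003923464503141052))
wax [array([0.5771, 0.0919, 0.0612]), array([0.5764, 0.0908, 0.0603]), array([0.5758, 0.0897, 0.0594])]
wax top (array([0.5807, 0.0876, 0.0562]), np.float64(0.010061275969828084))
edge [[ 0.4748  0.1578  0.035 ]
 [ 0.5046 -0.1931  0.035 ]] 0.08481817644847278
mark pred [0.5774 0.0871] pan start pred [ 0.6054 -0.2417]
mark pred [0.5795 0.0872] pan start pred [ 0.6032 -0.2419]
```

```bash
python3 - <<'E'
from h import *
go([.54,.29,.25],-80);go([.53,.34,.22],-80)
E
```

```text
cur [0.4604 0.0027 0.2619] yaw -78.7 gap 84.8 t 13.8 -> row [ 0.448 -0.887  0.039] [-0.     0.004  0.047]
cur [0.4604 0.0027 0.2619] yaw -78.7 gap 84.8 t 13.8 -> row [ 0.449 -1.057  0.139] [-0.     0.004  0.047]
```

Request:
{"method": "apply_moves", "body": {
  "motion": [
    [0.45,-1,0.05,0,0,0.05,60],
    [0.45,-1,0.05,0,0,0.05,60],
    [0.45,-1,0.05,0,0,0.05,60],
    [0.45,-1,0.05,0,0,0.05,60],
    [0.45,-1,0.05,0,0,0.05,60],
    [0.45,-1,0.05,0,0,0.05,60],
    [0.45,-1,0.05,0,0,0.05,60],
    [0.45,-1,0.05,0,0,0.05,60],
    [0.45,-1,0.05,0,0,0.05,60],
    [0.45,-1,0.05,0,0,0.05,60]
  ]
}}

```text
time_s: 14.85
position: [0.5347, 0.3211, 0.2473]
tool_rot: [0.996, 0.085, -0.001, 0.001]
contact_force: [0.2, -0.2, 0.3]
finger_gap: 0.0598
grip_force: 0.0
```

```bash
cat >> h.py <<'E'
def cakes(im,p,z=.028):
    hsv=cv2.cvtColor(im,cv2.COLOR_RGB2HSV);out=[]
    m=((hsv[...,0]>15)&(hsv[...,0]<32)&(hsv[...,1]>55)&(hsv[...,2]>150)).astype(np.uint8)
    m=cv2.morphologyEx(m,cv2.MORPH_OPEN,np.ones((3,3)))
    for c in cv2.findContours(m,0,2)[0]:
        if cv2.contourArea(c)<250: continue
        P=onz(p,c.reshape(-1,2),z)[:,:2].astype(np.float32)*1000
        (x,y),(w,h),a=cv2.minAreaRect(P)
        if w<h: w,h,a=h,w,a+90
        out.append((round(x/1e3,4),round(y/1e3,4),round(w,1),round(h,1),round((a+90)%180-90,1),np.round(c.reshape(-1,2).mean(0))))
    return out
E
python3 - <<'E'
from h import *
im,p=snap('wrist','w8.png');go([.51,.289,.1],-80)
for c in cakes(im,p): print(c)
E
```

```text
cur [0.5348 0.321  0.2477] yaw -80.3 gap 60.3 t 14.9 -> row [-0.099  0.091  0.492] [ 0.001  0.001 -0.01 ]
(0.4346, 0.3629, 68.1, 33.0, 12.7, array([211., 224.]))
(0.5113, 0.289, 65.2, 31.7, 10.3, array([276., 186.]))
(0.5701, 0.3808, 64.6, 32.9, -1.2, array([212., 131.]))
```

View pics/w8.png

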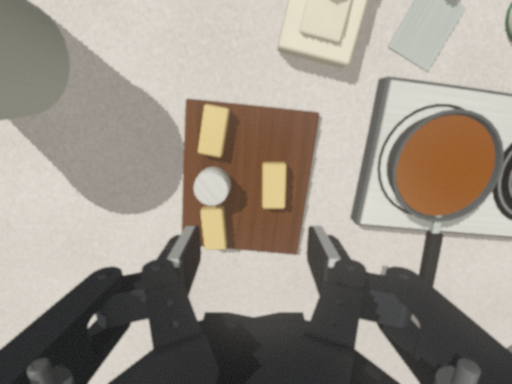

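The cakes are at (213,131), (274,186) and (213,227) and the tin at (212,186), all undisturbed. Sizes measure 65x32, matching the text. I'll grasp the middle-right cake first.

```bash
python3 - <<'E'
from h import *
go([.511,.289,.024],-79.7)
im=cv2.imread('pics/w8.png')[:,:,::-1];p=camera_params('wrist')
# visible arc of free mark vs wax
m=dark(im,(376,100,440,200),95);m=m[(m[:,0]<392)|(m[:,1]<112)];P=onz(p,m,.035);print(len(m),circ(P,.0755))
hsv=cv2.cvtColor(im,cv2.COLOR_RGB2HSV);w=((hsv[...,0]<20)&(hsv[...,1]>150)).astype(np.uint8);w[:,:385]=0
ct=max(cv2.findContours(w,0,2)[0],key=cv2.contourArea).reshape(-1,2)
print([circ(onz(p,ct,z)) for z in(.055,.065)])
E
```

```text
cur [0.5348 0.321  0.2477] yaw -80.3 gap 60.3 t 14.9 -> row [-0.096  0.091  0.746] [ 0.001  0.001 -0.02 ]
87 (array([0.58479095, 0.07098125, 0.0755    ]), np.float64(0.0010368544118119706))
[(array([0.57968448, 0.08103496, 0.06148088]), np.float64(0.000817063222222941)), (array([0.58046362, 0.08874341, 0.05959998]), np.float64(0.0007920947605237377))]
```

Request:
{"method": "apply_moves", "body": {
  "motion": [
    [-0.096,0.091,0.15,0,0,-0.02,60],
    [-0.096,0.091,0.3,0,0,-0.02,60],
    [-0.096,0.091,0.45,0,0,-0.02,60],
    [-0.096,0.091,0.55,0,0,-0.02,60],
    [-0.096,0.091,0.65,0,0,-0.02,60],
    [-0.096,0.091,0.746,0,0,-0.02,60],
    [-0.096,0.091,0.746,0,0,-0.02,60],
    [-0.096,0.091,0.746,0,0,-0.02,20],
    [-0.096,0.091,0.746,0,0,-0.02,20],
    [-0.096,0.091,0.746,0,0,-0.02,20],
    [-0.096,0.091,0.746,0,0,-0.02,20]
  ]
}}

```text
time_s: 16.0
position: [0.5124, 0.291, 0.0263]
tool_rot: [0.996, 0.091, 0.001, -0.001]
contact_force: [-1.3, -2.2, 7.8]
finger_gap: 0.0306
grip_force: 60.0
```

```bash
python3 - <<'E'
from h import *
s=status.sense();print(s['contact_force'],s['grip_force'])
go([.511,.289,.20],-79.7);go([.54,.02,.20],-85);
E
```

```text
[-1.28114341 -2.17375879  7.75989682] 60.01960337162018
cur [0.5124 0.291  0.0263] yaw -79.6 gap 30.6 t 16.0 -> row [-0.004  0.005 -0.579] [-0.002 -0.006  0.004]
cur [0.5124 0.291  0.0263] yaw -79.6 gap 30.6 t 16.0 -> row [-0.071  0.904 -0.58 ] [-0.002 -0.005  0.189]
```

Request:
{"method": "apply_moves", "body": {
  "motion": [
    [0,0,-0.12,0,0,0,20],
    [0,0,-0.25,0,0,0,20],
    [0,0.1,-0.4,0,0,0,20],
    [-0.02,0.25,-0.5,0,0,0.05,20],
    [-0.03,0.4,-0.55,0,0,0.1,20],
    [-0.05,0.55,-0.55,0,0,0.15,20],
    [-0.07,0.7,-0.55,0,0,0.19,20],
    [-0.07,0.85,-0.55,0,0,0.19,20],
    [-0.07,0.95,-0.55,0,0,0.19,20],
    [-0.07,0.95,-0.55,0,0,0.19,20]
  ]
}}

```text
time_s: 17.0
position: [0.5427, 0.0013, 0.1913]
tool_rot: [0.999, 0.04, 0.002, 0.0]
contact_force: [-1.3, -0.6, -0.9]
finger_gap: 0.0299
grip_force: 59.6
```

```bash
python3 - <<'E'
from h import *
s=status.sense();print(s['contact_force'],s['grip_force'])
im,p=snap('top');print(cakes(im,p))
go([.604,-.254,.17],-85)
E
```

```text
[-1.27382715 -0.60135304 -0.89444148] 59.62396323680878
[(0.6488, 0.6988, 208.9, 122.0, 2.9, array([ 27., 161.]))]
cur [0.5425 0.0042 0.1907] yaw -85.3 gap 30.0 t 17.1 -> row [0.134 0.875 0.069] [-0.001 -0.005 -0.01 ]
```

Request:
{"method": "apply_moves", "body": {
  "motion": [
    [0.02,0.1,0.03,0,0,0,20],
    [0.05,0.25,0.06,0,0,0,20],
    [0.08,0.4,0.06,0,0,0,20],
    [0.1,0.55,0.06,0,0,0,20],
    [0.13,0.7,0.06,0,0,0,20],
    [0.134,0.82,0.06,0,0,0,20],
    [0.134,0.875,0.06,0,0,0,20],
    [0.134,0.875,0.06,0,0,0,20],
    [0.134,0.875,0.06,0,0,0,20]
  ]
}}

```text
time_s: 17.95
position: [0.6056, -0.2496, 0.1714]
tool_rot: [0.999, 0.044, 0.0, -0.0]
contact_force: [-0.1, 0.3, -1.2]
finger_gap: 0.0299
grip_force: 64.3
```

```bash
python3 - <<'E'
from h import *
s=status.sense();print(s['contact_force'],s['grip_force'])
im,p=snap('top','top9.png')
go([.604,-.254,.062],-85);im,p=snap('wrist','w9.png')
cv2.imwrite('pics/c9.png',np.hstack([cv2.resize(im[100:300,140:380,::-1],(480,400)),cv2.resize(cv2.imread('pics/top9.png')[110:230,290:386],(320,400))]))
E
```

```text
[-0.13520955  0.27078754 -1.20458052] 64.2796540260315
cur [ 0.6057 -0.2489  0.1713] yaw -84.9 gap 30.2 t 18.0 -> row [-0.007  0.017  0.364] [-0.003 -0.001  0.004]
```

View pics/c9.png

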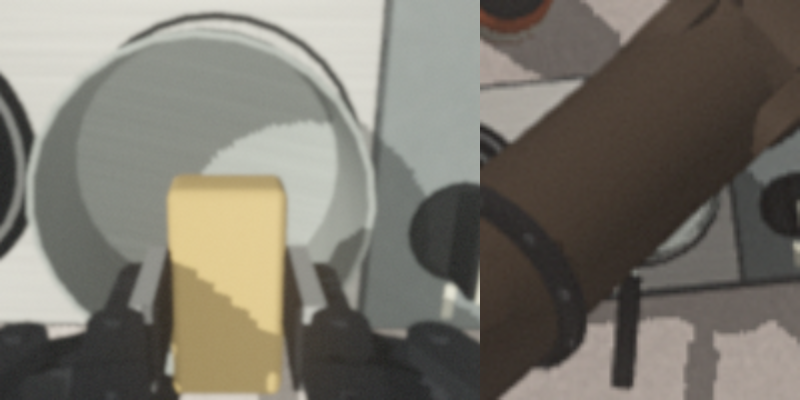

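The cake is held firmly at crop (228,285), and the pan rim spans columns 30 to 375. I'll use that view to confirm the pan centre before lowering.

```bash
python3 - <<'E'
from h import *
np.set_printoptions(precision=4,suppress=True)
p=camera_params('wrist');Z=lambda u:np.array(u)/2+[140,100]
P=onz(p,Z([[30,180],[375,190],[130,48],[290,45],[206,25],[60,100],[345,110],[50,260]]),.103);print(P,circ(P),circ(P,.0695))
E
```

```text
[[ 0.6093 -0.1705  0.103 ]
 [ 0.6175 -0.306   0.103 ]
 [ 0.6633 -0.2077  0.103 ]
 [ 0.6696 -0.2659  0.103 ]
 [ 0.6739 -0.2348  0.103 ]
 [ 0.6419 -0.1822  0.103 ]
 [ 0.6478 -0.2895  0.103 ]
 [ 0.5755 -0.1784  0.103 ]] (array([ 0.6054, -0.2391,  0.0679]), np.float64(0.0009936773403043924)) (array([ 0.6037, -0.2399,  0.0695]), np.float64(0.0014114829396307971))
```

Request:
{"method": "apply_moves", "body": {
  "motion": [
    [-0.007,0.027,0.1,0,0,0,20],
    [-0.007,0.027,0.18,0,0,0,20],
    [-0.007,0.027,0.25,0,0,0,20],
    [-0.007,0.027,0.31,0,0,0,20],
    [-0.007,0.027,0.36,0,0,0,20],
    [-0.007,0.027,0.36,0,0,0,20],
    [-0.007,0.027,0.36,0,0,0,42],
    [-0.007,0.027,0.36,0,0,0,42],
    [-0.007,0.027,0.36,0,0,0,42],
    [-0.007,0.027,0.2,0,0,0,42],
    [-0.007,0.027,0.05,0,0,0,42],
    [-0.007,0.027,-0.05,0,0,0,42]
  ]
}}

```text
time_s: 19.25
position: [0.6041, -0.2609, 0.19]
tool_rot: [0.999, 0.043, 0.001, 0.001]
contact_force: [1.1, -0.2, -0.3]
finger_gap: 0.0424
grip_force: 0.0
```

```bash
python3 - <<'E'
from h import *
im,p=snap('wrist');print(cakes(im,p,.057))
go([.55,.02,.22],-88);
E
```

```text
[(0.603, -0.2602, 64.9, 32.1, 5.7, array([247., 186.]))]
cur [ 0.6056 -0.2622  0.1943] yaw -85.1 gap 42.5 t 19.3 -> row [-0.103 -0.953 -0.091] [ 0.009 -0.016  0.102]
```

Request:
{"method": "apply_moves", "body": {
  "motion": [
    [-0.1,-0.95,-0.09,0,0,0.1,60],
    [-0.1,-0.95,-0.09,0,0,0.1,60],
    [-0.1,-0.95,-0.09,0,0,0.1,60],
    [-0.1,-0.95,-0.09,0,0,0.1,60],
    [-0.1,-0.95,-0.09,0,0,0.1,60],
    [-0.1,-0.95,-0.09,0,0,0.1,60],
    [-0.1,-0.95,-0.09,0,0,0.1,60],
    [-0.1,-0.95,-0.09,0,0,0.1,60]
  ]
}}

```text
time_s: 20.1
position: [0.5491, 0.0227, 0.2135]
tool_rot: [1.0, 0.02, 0.0, -0.0]
contact_force: [1.6, -0.6, 0.2]
finger_gap: 0.0601
grip_force: 0.0
```

```bash
python3 - <<'E'
from h import *
go([.57,.31,.22],-91);
E
```

```text
cur [0.5491 0.0227 0.2135] yaw -87.7 gap 60.1 t 20.1 -> row [ 0.107 -0.954 -0.022] [-0.    -0.002  0.114]
```

Request:
{"method": "apply_moves", "body": {
  "motion": [
    [0.1,-0.95,-0.02,0,0,0.11,60],
    [0.1,-0.95,-0.02,0,0,0.11,60],
    [0.1,-0.95,-0.02,0,0,0.11,60],
    [0.1,-0.95,-0.02,0,0,0.11,60],
    [0.1,-0.95,-0.02,0,0,0.11,60],
    [0.1,-0.95,-0.02,0,0,0.11,60],
    [0.1,-0.95,-0.02,0,0,0.11,60],
    [0.1,-0.95,-0.02,0,0,0.11,60]
  ]
}}

```text
time_s: 20.9
position: [0.5695, 0.3064, 0.2191]
tool_rot: [1.0, -0.009, 0.0, 0.001]
contact_force: [0.3, -0.7, -0.5]
finger_gap: 0.0602
grip_force: 0.0
```

```bash
python3 - <<'E'
from h import *
im,p=snap('wrist','w10.png')
C=cakes(im,p)
for c in C: print(c)
b=max(C,key=lambda c:c[0]);go([b[0],b[1],.024],b[4]-90)
E
```

```text
(0.4343, 0.3613, 66.7, 33.0, 12.0, array([217., 268.]))
(0.5704, 0.3791, 64.3, 32.7, -1.2, array([191., 166.]))
cur [0.5695 0.3052 0.2194] yaw -91.2 gap 60.1 t 20.9 -> row [-0.003 -0.247  0.651] [ 0.002 -0.002  0.   ]
```

Request:
{"method": "apply_moves", "body": {
  "motion": [
    [-0.003,-0.15,0.1,0,0,0,60],
    [-0.003,-0.247,0.2,0,0,0,60],
    [-0.003,-0.247,0.32,0,0,0,60],
    [-0.003,-0.247,0.45,0,0,0,60],
    [-0.003,-0.247,0.55,0,0,0,60],
    [-0.003,-0.247,0.65,0,0,0,60],
    [-0.003,-0.247,0.65,0,0,0,60],
    [-0.003,-0.247,0.65,0,0,0,20],
    [-0.003,-0.247,0.65,0,0,0,20],
    [-0.003,-0.247,0.65,0,0,0,20],
    [-0.003,-0.247,0.65,0,0,0,20]
  ]
}}

```text
time_s: 22.05
position: [0.5706, 0.3817, 0.0269]
tool_rot: [1.0, -0.009, 0.002, -0.001]
contact_force: [-0.0, -1.7, 7.6]
finger_gap: 0.0302
grip_force: 60.1
```

Request:
{"method": "apply_moves", "body": {
  "motion": [
    [0,0,-0.12,0,0,0,20],
    [0,0,-0.25,0,0,0,20],
    [0,0.1,-0.4,0,0,0,20],
    [0,0.25,-0.5,0,0,0,20],
    [0,0.4,-0.6,0,0,0,20],
    [0,0.55,-0.6,0,0,0,20],
    [0,0.7,-0.6,0,0,0,20],
    [0,0.85,-0.6,0,0,0,20],
    [0,0.98,-0.6,0,0,0,20],
    [0,0.98,-0.6,0,0,0,20]
  ]
}}

```text
time_s: 23.05
position: [0.5634, 0.0808, 0.2065]
tool_rot: [1.0, -0.014, 0.001, 0.0]
contact_force: [-0.1, 0.1, -0.3]
finger_gap: 0.0306
grip_force: 59.6
```

```bash
python3 - <<'E'
from h import *
s=status.sense();print(s['contact_force'],s['grip_force'])
go([.604,-.20,.20],-86)
E
```

```text
[-0.11849961  0.06231838 -0.28316487] 59.566580057144165
cur [0.5634 0.0808 0.2065] yaw -91.6 gap 30.6 t 23.1 -> row [0.161 0.932 0.022] [ 0.    -0.006 -0.195]
```

Request:
{"method": "apply_moves", "body": {
  "motion": [
    [0.03,0.1,0,0,0,-0.05,20],
    [0.06,0.25,0,0,0,-0.1,20],
    [0.09,0.4,0,0,0,-0.15,20],
    [0.12,0.55,0,0,0,-0.195,20],
    [0.161,0.7,0,0,0,-0.195,20],
    [0.161,0.82,0,0,0,-0.195,20],
    [0.161,0.932,0,0,0,-0.195,20],
    [0.161,0.932,0,0,0,-0.195,20],
    [0.161,0.932,0,0,0,-0.195,20]
  ]
}}

```text
time_s: 23.95
position: [0.6068, -0.1933, 0.2051]
tool_rot: [0.999, 0.039, 0.001, -0.0]
contact_force: [0.0, 0.5, 0.0]
finger_gap: 0.03
grip_force: 59.6
```

```bash
python3 - <<'E'
from h import *
s=status.sense();print(s['contact_force'],s['grip_force'])
go([.604,-.2165,.078],-86)
E
```

```text
[0.01682442 0.52402787 0.01601968] 59.59397256374359
cur [ 0.6068 -0.1933  0.2051] yaw -85.6 gap 30.0 t 23.9 -> row [-0.016  0.076  0.424] [ 0.    -0.002  0.015]
```

Request:
{"method": "apply_moves", "body": {
  "motion": [
    [-0.016,0.076,0.08,0,0,0,20],
    [-0.016,0.076,0.16,0,0,0,20],
    [-0.016,0.076,0.24,0,0,0,20],
    [-0.016,0.076,0.32,0,0,0,20],
    [-0.016,0.076,0.38,0,0,0,20],
    [-0.016,0.076,0.424,0,0,0,20],
    [-0.016,0.076,0.424,0,0,0,20],
    [-0.016,0.076,0.424,0,0,0,42],
    [-0.016,0.076,0.424,0,0,0,42],
    [-0.016,0.076,0.424,0,0,0,42],
    [-0.016,0.076,0.3,0,0,0,42],
    [-0.016,0.076,0.1,0,0,0,42]
  ]
}}

```text
time_s: 25.15
position: [0.6027, -0.2147, 0.1637]
tool_rot: [0.999, 0.04, -0.002, -0.001]
contact_force: [0.7, 0.4, 0.4]
finger_gap: 0.042
grip_force: 0.0
```

Request:
{"method": "apply_moves", "body": {
  "motion": [
    [0,0,-0.1,0,0,0,42],
    [0,0,-0.1,0,0,0,42]
  ]
}}

```text
time_s: 25.35
position: [0.6059, -0.2175, 0.1996]
tool_rot: [0.999, 0.04, 0.004, 0.001]
contact_force: [0.4, -0.5, -0.8]
finger_gap: 0.0423
grip_force: 0.0
```

```bash
python3 - <<'E'
from h import *
im,p=snap('wrist','w11.png');print(cakes(im,p,.057))
go([.48,.07,.22],-79)
E
```

```text
[(0.6013, -0.2561, 63.9, 32.6, 5.9, array([289., 190.])), (0.6025, -0.2149, 60.9, 30.1, 5.3, array([250., 178.]))]
cur [ 0.6051 -0.2164  0.197 ] yaw -85.4 gap 41.8 t 25.4 -> row [-0.339 -0.985 -0.08 ] [ 0.003 -0.009 -0.225]
```

Two cakes lie flat side by side in the pan. I'm going for the third.

Request:
{"method": "apply_moves", "body": {
  "motion": [
    [0,-0.98,-0.08,0,0,-0.2,60],
    [0,-0.98,-0.08,0,0,-0.2,60],
    [-0.2,-0.98,-0.08,0,0,-0.2,60],
    [-0.33,-0.98,-0.08,0,0,-0.2,60],
    [-0.33,-0.98,-0.08,0,0,-0.2,60],
    [-0.33,-0.98,-0.08,0,0,-0.2,60],
    [-0.33,-0.98,-0.08,0,0,-0.2,60],
    [-0.33,-0.98,-0.08,0,0,-0.2,60],
    [-0.33,-0.98,-0.08,0,0,-0.2,60]
  ]
}}

```text
time_s: 26.3
position: [0.4816, 0.07, 0.2179]
tool_rot: [0.996, 0.09, -0.0, 0.0]
contact_force: [0.2, 0.9, -0.2]
finger_gap: 0.0601
grip_force: 0.0
```

```bash
python3 - <<'E'
from h import *
go([.46,.34,.2],-78);
E
```

```text
cur [0.4816 0.07   0.2179] yaw -79.6 gap 60.1 t 26.3 -> row [ 0.091 -0.898  0.06 ] [-0.     0.    -0.057]
```

Request:
{"method": "apply_moves", "body": {
  "motion": [
    [0.09,-0.9,0,0,0,-0.06,60],
    [0.09,-0.9,0,0,0,-0.06,60],
    [0.09,-0.9,0,0,0,-0.06,60],
    [0.09,-0.9,0,0,0,-0.06,60],
    [0.09,-0.9,0,0,0,-0.06,60],
    [0.09,-0.9,0,0,0,-0.06,60],
    [0.09,-0.9,0,0,0,-0.06,60],
    [0.09,-0.9,0,0,0,-0.06,60]
  ]
}}

```text
time_s: 27.1
position: [0.4613, 0.3382, 0.2179]
tool_rot: [0.995, 0.104, 0.0, 0.001]
contact_force: [-0.1, -0.5, -0.7]
finger_gap: 0.0599
grip_force: 0.0
```

```bash
python3 - <<'E'
from h import *
im,p=snap('wrist','w12.png')
C=cakes(im,p)
for c in C: print(c)
t,pt=snap('top','top12.png');print(cakes(t,pt))
for r in spotter.find_in('wrist','cake1')[:3]+spotter.find_in('wrist','tin')[:1]: print(r)
if C: go([C[0][0],C[0][1],.024],C[0][4]-90)
E
```

```text
(0.4329, 0.3624, 65.0, 32.3, 11.2, array([228., 187.]))
[(0.6501, 0.6989, 206.3, 121.9, 2.9, array([ 28., 163.]))]
{'box': [215.2, 162.0, 243.0, 213.3], 'score': 0.75}
{'box': [385.5, 13.8, 509.8, 202.2], 'score': 0.47}
{'box': [209.9, 116.1, 254.8, 155.6], 'score': 0.73}
cur [0.4609 0.3382 0.2185] yaw -78.2 gap 59.9 t 27.3 -> row [-0.075 -0.098  0.648] [-0.    -0.     0.022]
```

Request:
{"method": "apply_moves", "body": {
  "motion": [
    [-0.075,-0.098,0.1,0,0,0.02,60],
    [-0.075,-0.098,0.2,0,0,0.02,60],
    [-0.075,-0.098,0.32,0,0,0.02,60],
    [-0.075,-0.098,0.45,0,0,0.02,60],
    [-0.075,-0.098,0.55,0,0,0.02,60],
    [-0.075,-0.098,0.648,0,0,0.02,60],
    [-0.075,-0.098,0.648,0,0,0.02,60],
    [-0.075,-0.098,0.648,0,0,0.02,20],
    [-0.075,-0.098,0.648,0,0,0.02,20],
    [-0.075,-0.098,0.648,0,0,0.02,20],
    [-0.075,-0.098,0.648,0,0,0.02,20]
  ]
}}

```text
time_s: 28.4
position: [0.4332, 0.3645, 0.0258]
tool_rot: [0.995, 0.099, 0.001, -0.001]
contact_force: [0.6, -1.8, 7.6]
finger_gap: 0.0303
grip_force: 60.2
```

Request:
{"method": "apply_moves", "body": {
  "motion": [
    [0,0,-0.12,0,0,0,20],
    [0,0,-0.25,0,0,0,20],
    [0,0.1,-0.4,0,0,0,20],
    [0.02,0.25,-0.5,0,0,0,20],
    [0.05,0.4,-0.6,0,0,0,20],
    [0.08,0.55,-0.6,0,0,0,20],
    [0.11,0.7,-0.6,0,0,0,20],
    [0.15,0.85,-0.6,0,0,0,20],
    [0.2,0.98,-0.6,0,0,0,20],
    [0.2,0.98,-0.6,0,0,0,20]
  ]
}}

```text
time_s: 29.4
position: [0.5517, 0.0805, 0.2062]
tool_rot: [0.995, 0.095, 0.002, 0.001]
contact_force: [-0.4, 0.5, -0.0]
finger_gap: 0.0301
grip_force: 59.6
```

```bash
python3 - <<'E'
from h import *
s=status.sense();print(s['contact_force'],s['grip_force'])
go([.604,-.22,.20],-86)
E
```

```text
[-0.41991315  0.48836324 -0.00157376] 59.63105499744415
cur [0.5517 0.0805 0.2062] yaw -79.1 gap 30.1 t 29.4 -> row [-0.018  1.017  0.023] [ 0.004 -0.01   0.24 ]
```

Request:
{"method": "apply_moves", "body": {
  "motion": [
    [0,0.1,0,0,0,0.05,20],
    [0,0.25,0,0,0,0.1,20],
    [-0.02,0.4,0,0,0,0.15,20],
    [-0.02,0.55,0,0,0,0.2,20],
    [-0.02,0.7,0,0,0,0.24,20],
    [-0.02,0.85,0,0,0,0.24,20],
    [-0.02,0.95,0,0,0,0.24,20],
    [-0.02,1,0,0,0,0.24,20],
    [-0.02,1,0,0,0,0.24,20],
    [-0.02,1,0,0,0,0.24,20]
  ]
}}

```text
time_s: 30.4
position: [0.6028, -0.2066, 0.2044]
tool_rot: [0.999, 0.04, 0.0, -0.0]
contact_force: [0.4, 0.7, -0.9]
finger_gap: 0.03
grip_force: 59.7
```

```bash
python3 - <<'E'
from h import *
s=status.sense();print(s['contact_force'],s['grip_force'])
go([.604,-.236,.080],-86)
E
```

```text
[ 0.42200384  0.65324139 -0.92777993] 59.667633175849915
cur [ 0.6028 -0.2066  0.2044] yaw -85.4 gap 30.0 t 30.4 -> row [-0.004  0.098  0.415] [-0.001 -0.001  0.02 ]
```

Request:
{"method": "apply_moves", "body": {
  "motion": [
    [-0.004,0.098,0.08,0,0,0,20],
    [-0.004,0.098,0.16,0,0,0,20],
    [-0.004,0.098,0.24,0,0,0,20],
    [-0.004,0.098,0.32,0,0,0,20],
    [-0.004,0.098,0.38,0,0,0,20],
    [-0.004,0.098,0.415,0,0,0,20],
    [-0.004,0.098,0.415,0,0,0,20],
    [-0.004,0.098,0.415,0,0,0,42],
    [-0.004,0.098,0.415,0,0,0,42],
    [-0.004,0.098,0.415,0,0,0,42],
    [-0.004,0.098,0.3,0,0,0,42],
    [-0.004,0.098,0.1,0,0,0,42]
  ]
}}

```text
time_s: 31.6
position: [0.6026, -0.2357, 0.1629]
tool_rot: [0.999, 0.04, -0.002, -0.001]
contact_force: [0.3, -0.1, 0.9]
finger_gap: 0.0418
grip_force: 0.0
```

```bash
python3 - <<'E'
from h import *
s=status.sense();print(s['contact_force'],s['grip_force'])
go([.485,-.13,.28],-92)
E
```

```text
[ 0.26094531 -0.1370835   0.87366837] 0.0
cur [ 0.6026 -0.2357  0.1629] yaw -85.4 gap 41.8 t 31.6 -> row [-0.364 -0.383 -0.388] [-0.003  0.008  0.229]
```

Request:
{"method": "apply_moves", "body": {
  "motion": [
    [0,0,-0.15,0,0,0,60],
    [0,0,-0.3,0,0,0.1,60],
    [-0.2,-0.2,-0.42,0,0,0.23,60],
    [-0.37,-0.38,-0.42,0,0,0.23,60],
    [-0.37,-0.38,-0.42,0,0,0.23,60],
    [-0.37,-0.38,-0.42,0,0,0.23,60],
    [-0.37,-0.38,-0.42,0,0,0.23,60]
  ]
}}

```text
time_s: 32.3
position: [0.4831, -0.1299, 0.2904]
tool_rot: [1.0, -0.016, 0.0, -0.002]
contact_force: [0.9, 0.4, -0.3]
finger_gap: 0.0599
grip_force: 0.0
```

```bash
python3 - <<'E'
from h import *
import pickle
im,p=snap('wrist','w13.png');t,pt=snap('top','top13.png');pickle.dump((im,p,t,pt),open('pics/w13.pkl','wb'))
print(cakes(im,p,.057));go([.485,-.13,.2],-92)
E
```

```text
[(0.3765, -0.2905, 84.2, 20.7, -37.0, array([361., 233.])), (0.6042, -0.2382, 73.3, 70.3, -86.4, array([331.,  59.]))]
cur [ 0.4847 -0.1317  0.2904] yaw -92.0 gap 59.9 t 32.4 -> row [ 0.    -0.005  0.301] [-0.002 -0.004  0.001]
```

View pics/w13.png

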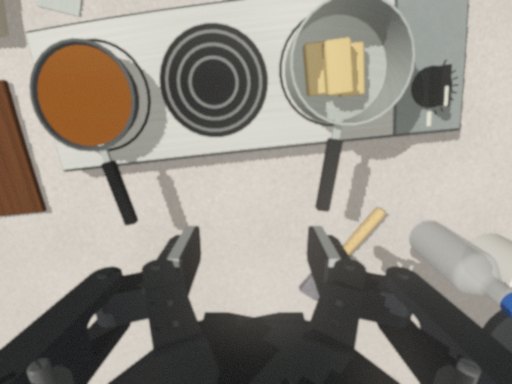

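All three cakes lie in the saucepan near (335,67), one of them on top. The ring is clear at (213,80), the skillet is at (85,97), and the pan handle runs from (336,140) to (323,210). I'll measure each.

```bash
python3 - <<'E'
from h import *
import pickle
np.set_printoptions(precision=4,suppress=True)
im,p,t,pt=pickle.load(open('pics/w13.pkl','rb'))
g=cv2.cvtColor(im,cv2.COLOR_RGB2GRAY)
k=np.zeros_like(g);k[18:142,156:272]=(g[18:142,156:272]<105);k=cv2.morphologyEx(k,cv2.MORPH_CLOSE,np.ones((5,5)))
ct=max(cv2.findContours(k,0,2)[0],key=cv2.contourArea).reshape(-1,2)
for z in(.035,.028): r=circ(onz(p,ct,z));print('ring',z,r)
q=onz(p,[[447,88],[446.5,108]],.069);print('pointer',q,'tick',onz(p,[[430.5,111],[430,124]],.035),'az',np.degrees(np.arctan2(*(q[1]-q[0])[1::-1])))
hsv=cv2.cvtColor(im,cv2.COLOR_RGB2HSV);w=((hsv[...,0]<20)&(hsv[...,1]>150)).astype(np.uint8);w[:,150:]=0;w[150:]=0
c2=max(cv2.findContours(w,0,2)[0],key=cv2.contourArea).reshape(-1,2)
for z in(.055,.066): print('wax',z,circ(onz(p,c2,z)))
a=onz(p,[[110,40],[125,48],[140,64],[149,85],[150,100],[147,117]],.035);print('mark arc',circ(a,.0755))
h=dark(im,(312,138,348,214),75);H=onz(p,h,.094);c=H.mean(0);v=np.linalg.svd(H-c)[2][0];v*=-np.sign(v[0]);pr=(H-c)@v
print('handle',c,'az',np.degrees(np.arctan2(v[1],v[0])),np.ptp(pr),pr.max(),'origin',c+pr.max()*v-.182*v)
R_=onz(p,[[284,60],[414,58],[332,124],[380,112],[296,98]],.103);print('rim',circ(R_,.0695),circ(R_))
E
```

```text
ring 0.035 (array([ 0.5938, -0.0789,  0.0716]), np.float64(0.00043228902094670437))
ring 0.028 (array([ 0.5945, -0.078 ,  0.0729]), np.float64(0.0004400615712080248))
pointer [[ 0.5766 -0.3796  0.069 ]
 [ 0.5519 -0.3825  0.069 ]] tick [[ 0.5478 -0.3832  0.035 ]
 [ 0.5297 -0.3848  0.035 ]] az -173.37841131534176
wax 0.055 (array([0.5815, 0.0929, 0.0632]), np.float64(0.000440685068530834))
wax 0.066 (array([0.5807, 0.0862, 0.0613]), np.float64(0.0004275914755008146))
mark arc (array([0.5845, 0.0848, 0.0755]), np.float64(0.0004255796887324183))
handle [ 0.4966 -0.2261  0.094 ] az 168.26628635642905 0.08574419505719513 0.06535051374455014 origin [ 0.6108 -0.2499  0.094 ]
rim (array([ 0.6051, -0.2391,  0.0695]), np.float64(0.0015487740653443744)) (array([ 0.6087, -0.2405,  0.0725]), np.float64(0.0006807053278683501))
```

```bash
python3 - <<'E'
from h import *
import pickle
np.set_printoptions(precision=4,suppress=True)
im,p,t,pt=pickle.load(open('pics/w13.pkl','rb'))
h=dark(im,(312,145,345,214),60);H=onz(p,h,.094)[:,:2];
(x,y),(w,hh),a=cv2.minAreaRect((H*1000).astype(np.float32));print(x,y,w,hh,a)
c=H.mean(0);print('mean',c, h.mean(0), h.min(0),h.max(0))
az=173.8
az2=np.degrees(np.arctan2(*(onz(p,[[323,210]],.094)-onz(p,[[336,141]],.094))[0][1::-1]));print('az ends',az2,onz(p,[[323,210],[336,141]],.094))
go([.471,-.224,.076],az2-90-180+90+90-0 if False else -90+(az2-180))
E
```

```text
Traceback (most recent call last):
  File "h.py", line 14, in onz
    o,v=ray(p,uv); return o+v*((z-o[2])/v[:,2:])
        ~~~^^^^^^
  File "h.py", line 10, in ray
    n=cv2.undistortPoints(np.array(uv,float).reshape(-1,1,2),K,d).reshape(-1,2)
      ~~~~~~~~~~~~~~~~~~~^^^^^^^^^^^^^^^^^^^^^^^^^^^^^^^^^^^^^^^^
cv2.error: OpenCV(4.12.0) /io/opencv/modules/calib3d/src/undistort.dispatch.cpp:347: error: (-215:Assertion failed) CV_IS_MAT(_src) && CV_IS_MAT(_dst) && (_src->rows == 1 || _src->cols == 1) && (_dst->rows == 1 || _dst->cols == 1) && _src->cols + _src->rows - 1 == _dst->rows + _dst->cols - 1 && (CV_MAT_TYPE(_src->type) == CV_32FC2 || CV_MAT_TYPE(_src->type) == CV_64FC2) && (CV_MAT_TYPE(_dst->type) == CV_32FC2 || CV_MAT_TYPE(_dst->type) == CV_64FC2) in function 'cvUndistortPointsInternal'
```

```bash
python3 - <<'E'
from h import *
import pickle
np.set_printoptions(precision=4,suppress=True)
im,p,t,pt=pickle.load(open('pics/w13.pkl','rb'))
h=dark(im,(312,138,348,216),90);H=onz(p,h,.094)[:,:2]
print(cv2.minAreaRect((H*1000).astype(np.float32)),len(h),h.min(0),h.max(0))
e=onz(p,[[323,210],[336,141]],.094);az2=np.degrees(np.arctan2(*(e[0]-e[1])[1::-1]));print('az ends',az2,e)
go([.471,-.224,.076],az2+90)
E
```

```text
((472.7034912109375, -223.27902221679688), (17.99020004272461, 90.13902282714844), 80.76516723632812) 875 [317 140] [342 209]
az ends 171.99008675852562 [[ 0.4266 -0.2195  0.094 ]
 [ 0.5157 -0.232   0.094 ]]
cur [ 0.4847 -0.1317  0.2904] yaw -92.0 gap 59.9 t 32.4 -> row [-0.036  0.31   0.714] [-0.002 -0.003  0.211]
```

Request:
{"method": "apply_moves", "body": {
  "motion": [
    [-0.033,0.1,0,0,0,0.1,50],
    [-0.033,0.25,0.1,0,0,0.21,50],
    [-0.033,0.312,0.25,0,0,0.21,50],
    [-0.033,0.312,0.4,0,0,0.21,50],
    [-0.033,0.312,0.52,0,0,0.21,50],
    [-0.033,0.312,0.63,0,0,0.21,50],
    [-0.033,0.312,0.712,0,0,0.21,50],
    [-0.033,0.312,0.712,0,0,0.21,50],
    [-0.033,0.312,0.712,0,0,0.21,10],
    [-0.033,0.312,0.712,0,0,0.21,10],
    [-0.033,0.312,0.712,0,0,0.21,10],
    [-0.033,0.312,0.712,0,0,0.21,10]
  ]
}}

```text
time_s: 33.6
position: [0.4719, -0.2258, 0.0775]
tool_rot: [0.998, -0.07, 0.001, 0.0]
contact_force: [-0.7, -1.1, 6.8]
finger_gap: 0.0171
grip_force: 58.8
```

```bash
python3 - <<'E'
from h import *
np.set_printoptions(precision=4,suppress=True)
s=status.sense();print(s['contact_force'],s['grip_force'],s['ft_torque'])
c=s['position'];go(c+[-.012,.161,0])
E
```

```text
[-0.708 -1.109  6.784] 58.785032629966736 [-0.2454  0.144   0.06  ]
cur [ 0.4719 -0.2258  0.0775] yaw -98.0 gap 17.1 t 33.6 -> row [-0.115 -0.526 -0.001] [ 0.002 -0.005  0.   ]
```

Request:
{"method": "apply_moves", "body": {
  "motion": [
    [-0.003,-0.012,0,0,0,0,10],
    [-0.008,-0.036,0,0,0,0,10],
    [-0.015,-0.068,0,0,0,0,10],
    [-0.024,-0.108,0,0,0,0,10],
    [-0.033,-0.15,0,0,0,0,10],
    [-0.042,-0.192,0,0,0,0,10],
    [-0.051,-0.232,0,0,0,0,10],
    [-0.058,-0.264,0,0,0,0,10],
    [-0.063,-0.288,0,0,0,0,10],
    [-0.066,-0.3,0,0,0,0,10],
    [-0.066,-0.3,0,0,0,0,10]
  ]
}}

```text
time_s: 34.7
position: [0.4652, -0.1341, 0.0772]
tool_rot: [0.998, -0.071, 0.002, 0.001]
contact_force: [0.0, -3.4, 5.4]
finger_gap: 0.0167
grip_force: 59.0
```

```bash
python3 - <<'E'
from h import *
np.set_printoptions(precision=4,suppress=True)
s=status.sense();print(s['contact_force'],s['grip_force'])
go([.4599,-.0648,.0775],-98)
E
```

```text
[ 0.0173 -3.3956  5.4375] 58.98921489715576
cur [ 0.4652 -0.1341  0.0772] yaw -98.1 gap 16.7 t 34.7 -> row [-0.05  -0.226 -0.002] [ 0.003 -0.007 -0.003]
```

Request:
{"method": "apply_moves", "body": {
  "motion": [
    [-0.003,-0.012,0,0,0,0,10],
    [-0.008,-0.036,0,0,0,0,10],
    [-0.015,-0.068,0,0,0,0,10],
    [-0.024,-0.108,0,0,0,0,10],
    [-0.033,-0.15,0,0,0,0,10],
    [-0.041,-0.185,0,0,0,0,10],
    [-0.046,-0.21,0,0,0,0,10],
    [-0.05,-0.226,0,0,0,0,10],
    [-0.05,-0.226,0,0,0,0,10],
    [-0.05,-0.226,0,0,0,0,10]
  ]
}}

```text
time_s: 35.7
position: [0.4598, -0.0646, 0.0771]
tool_rot: [0.998, -0.071, 0.002, 0.0]
contact_force: [-0.3, -3.5, 5.7]
finger_gap: 0.0169
grip_force: 59.1
```

Request:
{"method": "apply_moves", "body": {
  "motion": [
    [0,0,0,0,0,0,45],
    [0,0,0,0,0,0,45],
    [0,0,0,0,0,0,45],
    [0,0,0,0,0,0,45],
    [0,0,-0.15,0,0,0,45],
    [0,0,-0.3,0,0,0,45],
    [0,0,-0.45,0,0,0,60],
    [0,0,-0.6,0,0,0,60],
    [0.1,0,-0.7,0,0,0,60],
    [0.1,0,-0.7,0,0,0,60]
  ]
}}

```text
time_s: 36.7
position: [0.4928, -0.0677, 0.2902]
tool_rot: [0.998, -0.068, 0.004, -0.0]
contact_force: [-0.8, -0.8, -0.8]
finger_gap: 0.06
grip_force: 0.0
```

```bash
python3 - <<'E'
from h import *
import pickle
im,p=snap('wrist','w14.png');pickle.dump((im,p),open('pics/w14.pkl','wb'));go([.46,-.065,.29])
E
```

```text
cur [ 0.4903 -0.0679  0.2877] yaw -97.9 gap 60.1 t 36.8 -> row [-0.101  0.004 -0.008] [-0.001 -0.008 -0.   ]
```

View pics/w14.png

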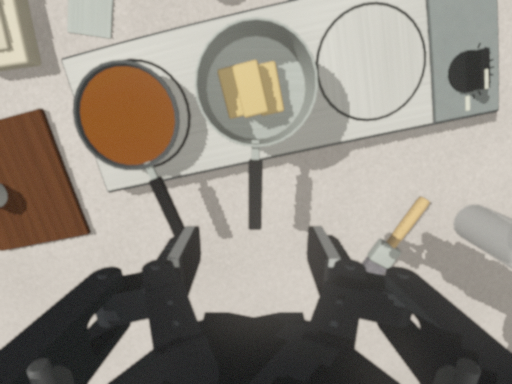

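The saucepan with its cakes is over the ring at (257,82). The right mark is fully visible at (371,61), and the skillet is at (130,115). I'll check the centring against that mark.

```bash
python3 - <<'E'
from h import *
import pickle
np.set_printoptions(precision=4,suppress=True)
im,p=pickle.load(open('pics/w14.pkl','rb'))
m=dark(im,(318,2,426,124),125);c0=np.array([371,61]);m=m[(np.hypot(*(m-c0).T)<64)&(np.hypot(*(m-c0).T)>46)]
e=onz(p,[[109,191],[496,113]],.035);d=e[0]-e[1];yaw=np.arctan2(d[1],d[0])-np.pi/2
for z in(.035,.028):
    r=circ(onz(p,m,z));c=r[0][:2];u=np.array([-np.sin(.0718),np.cos(.0718)])
    print('mark',z,len(m),r,'ring',c+.165*u,'free',c+.33*u,'yaw',yaw)
g=cv2.cvtColor(im,cv2.COLOR_RGB2GRAY)
rim=[[197,84],[316,80],[255,20],[257,145],[213,43],[300,42],[300,125],[213,125]]
for z in(.103,.097): print('rim',circ(onz(p,rim,z)))
h=dark(im,(246,156,264,232),90);c,(a,b),t=cv2.minAreaRect((onz(p,h,.094)[:,:2]*1000).astype(np.float32));print('handle',c,a,b,t)
hsv=cv2.cvtColor(im,cv2.COLOR_RGB2HSV);w=((hsv[...,0]<20)&(hsv[...,1]>150)).astype(np.uint8);w[:,200:]=0;w[:,:65]=0;w[180:]=0
c2=max(cv2.findContours(w,0,2)[0],key=cv2.contourArea).reshape(-1,2)
for z in(.055,.064): print('wax',circ(onz(p,c2,z)))
print('cam',ray(p,[[256,192]])[0])
it,pt=snap('top','top14.png')
for n in('saucepan','skillet'):
  for r in spotter.find_in('top',n)[:2]:print(n,r)
cv2.imwrite('pics/top14c.png',cv2.resize(it[100:250,180:420,::-1],(800,500),interpolation=cv2.INTER_CUBIC))
E
```

```text
mark 0.035 427 (array([ 0.6001, -0.2417,  0.0732]), np.float64(0.0006486367949371307)) ring [ 0.5883 -0.0771] free [0.5765 0.0874] yaw 0.06542862095628887
mark 0.028 427 (array([ 0.6008, -0.2447,  0.0745]), np.float64(0.0006603530334984859)) ring [ 0.589  -0.0801] free [0.5772 0.0845] yaw 0.06542862095628887
rim (array([ 0.5861, -0.0846,  0.0659]), np.float64(0.0005267487543533112))
rim (array([ 0.5865, -0.0847,  0.0671]), np.float64(0.0005364950081315316))
handle (457.1249694824219, -64.93050384521484) 14.828352928161621 90.65251922607422 81.84212493896484
wax (array([0.5764, 0.0913, 0.0625]), np.float64(0.00044385708373330276))
wax (array([0.5761, 0.0872, 0.061 ]), np.float64(0.00043301394883956047))
cam [ 0.5603 -0.0778  0.4223]
saucepan {'box': [282.5, 90.7, 315.6, 121.8], 'score': 0.71}
saucepan {'box': [215.9, 165.3, 249.7, 203.0], 'score': 0.23}
skillet {'box': [198.0, 152.8, 246.6, 211.7], 'score': 0.64}
```

Request:
{"method": "apply_moves", "body": {
  "motion": [
    [-0.3,0.4,-0.1,0,0,0,60],
    [-0.3,0.7,-0.1,0,0,0,60],
    [-0.3,0.9,-0.1,0,0,0,60],
    [-0.3,0.9,-0.1,0,0,0,60],
    [-0.3,0.9,-0.1,0,0,0,60],
    [-0.3,0.9,-0.1,0,0,0,60],
    [-0.3,0.9,-0.1,0,0,0,60],
    [-0.3,0.9,-0.1,0,0,0,60]
  ]
}}

```text
time_s: 37.7
position: [0.3595, -0.3235, 0.3151]
tool_rot: [0.997, -0.072, -0.001, -0.0]
contact_force: [1.3, 0.3, 0.3]
finger_gap: 0.06
grip_force: 0.0
```

```bash
python3 - <<'E'
from h import *
it,p=snap('top','top15.png');isc,ps=snap('scene','scene15.png')
def draw(im,p,off,k,circs):
    x0,y0,w,h=off;o=cv2.resize(im[y0:y0+h,x0:x0+w,::-1],None,fx=k,fy=k,interpolation=cv2.INTER_CUBIC)
    a=np.linspace(0,2*np.pi,80)
    for cx,cy,z,r,col in circs:
        q=proj(p,np.c_[cx+r*np.cos(a),cy+r*np.sin(a),0*a+z]);q=((q+.5-[x0,y0])*k).astype(np.int32)
        cv2.polylines(o,[q.reshape(-1,1,2)],True,col,1)
    return o
C=[(.603,-.2425,.035,.0755,(0,0,255)),(.5915,-.0785,.103,.07,(0,255,0)),(.579,.0875,.069,.07,(0,255,0))]
A=draw(it,p,(185,110,220,130),3,C);B=draw(isc,ps,(140,160,220,130),3,C)
cv2.imwrite('pics/f15.png',cv2.resize(np.vstack([A[:300],B[:300]]),(660,600)))
print(A.shape);go([.46,-.3,.3])
E
```

```text
(390, 660, 3)
cur [ 0.3614 -0.3215  0.3152] yaw -98.0 gap 59.9 t 37.8 -> row [ 0.316 -0.117  0.05 ] [-0.002  0.004  0.   ]
```

View pics/f15.png

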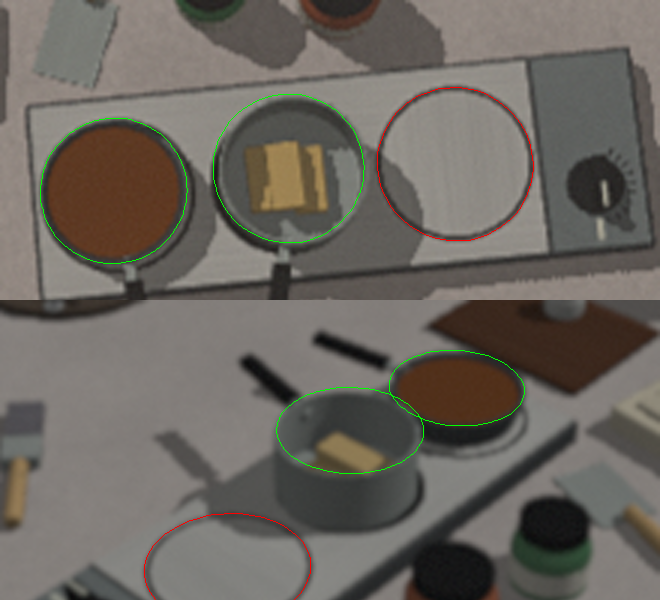

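The model circles match both fixed cameras: the saucepan sits on the ring, the skillet on the free mark, and the dial pointer on its tick. The cakes are in the pan and the arm is clear, so I'm handing in.

```bash
python3 -c "
from station import close_job
print(close_job())"
```

```text
the job is handed in; nothing more can be done
None
```

I handed the job in: the dial reads zero, the skillet is on the free mark and the saucepan with all three cakes is on the heating ring. Each pan measured a few millimetres off centre at most, and no verdict came back.

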